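# Sort two keyed clamp arms on the inclined key gauge

## Robot

A 6-joint arm with a two-finger parallel gripper is mounted at the origin on the work surface. World frame = base frame: x ahead of the robot, y to its left, z up, the work surface at z = 0. Lengths are in m, angles in rad, forces in N, time in s.
With the tool pointing down it reaches from about 0.35 to 0.775 m from the base axis. Payload 7.3 kg.
Tool frame: the origin (TCP) lies midway between the tips of the shut fingers; the grasp point (between the pads) lies 19 mm behind it; z points along the fingers, y is the direction in which the jaws open and shut (so a half turn about z gives the same grasp; the last joint's range is limited). The gripper opens to 92 mm and grips with 3 to 60 N. Pads are 19 mm wide; open, the fingers measure 130 mm over their backs; the gripper's body (75 mm by 190 mm) begins 47 mm behind the grasp point.
Start: joints at [-1.444, 0.342, 1.524, -0, 1.275, -0.146], TCP at [0.141, -0.506, 0.227] pointing down, gripper open.
Joint ranges: [-2.53, 2.53], [-0.77, 2.02], [0.04, 2.7], [-1, 4.14], [0.28, 2.66], [-3.11, 3.11]. Speed limits (rad/s): [2.57, 2.57, 3.14, 3.14, 3.14, 3.14].

## Interface

Orientations are given as [roll, pitch, yaw] about the fixed x, y, z axes, in that order (R = Rz(yaw) Ry(pitch) Rx(roll)).
In Python, from cell import status, eyes, job gives the robot as it stands.
- The arm moves only by the tool jog_arm, never from a script. Its argument "series" is a list of rows, each a list of 3 entries, a list of its own where there are three numbers: the gripper command: -1 is shut, 1 is fully open, values between are in proportion, then the shift along the tool's x, y, z in m, then the turn, a rotation vector about the tool's x, y, z in rad. In form: [[grip, [x, y, z], [ax, ay, az]], ...]. A call has 1 to 12 rows; each row is the pose to reach, as a shift and turn from the pose commanded when the call began, along the tool's axes at that moment; what a row does not reach only later rows make up. A row lasts 1/12 s, in which the tool goes at most 41.7 mm and 7.16 degrees, less where a joint would pass 70% of its speed; a pose out of reach is approached as far as the arm can. A call with a gripper value outside its range is refused whole. The fingers move at their own pace and stop on an object; "squeeze" is the grip in N (left out, the last holds). Time passes only in rows, so rows that repeat a pose let the fingers close. It gives the time, the measured TCP pose, the force and the opening at its end, in the units of the state.
- status.observe(): the state, without advancing time (a new reading comes with each control period).
- eyes.read_camera(name): name is "scene" or "top" or "wrist"; returns a dict with "img" (420x560x3 uint8, red, green, blue), "range_z" (420x560 float32, m along the optical axis (not along the pixel's ray), 0 where there is no reading), "camera_matrix" (3x3 intrinsics, pixels), "k1" (the pictures are not rectified: a ray, as slopes to the right and down, at radius r is drawn at 1 + k1 r^2 times it, then the intrinsics apply), "T" (4x4, takes a point from camera to world coordinates); the wrist camera has in their place "tool_from_camera" (4x4, takes a point from camera to tool coordinates, whose origin is the TCP and whose axes are the flange's). Camera axes: x right, y down, z forward; pixel columns grow to the right and rows downward; lengths in m; the calibration is good to about 2 mm. A picture is of the moment at which its call begins: read the wrist's pose just before it.
- job.hand_in(): hands the job in, once; it reports no verdict.
The state is a dict: "time": time; "qpos": joint angles; "qvel": joint speeds; "joint_efforts": joint torques, N m; "tool_pos": TCP position; "tool_rot": TCP orientation; "contact_force": force on the tool from outside, world axes, zero at the start; "torque": the same for the moment, N m; "opening": finger opening in m.
Only numpy, scipy, OpenCV 4.12 (cv2) and the standard library are available. Lean on these libraries where they do the work, as an engineer would, in place of code of your own. Each camera call takes 0.05 s, during which the arm holds its last target.

## Task

Sort the two clamp arms by trying them on the inclined keyed shaft, each with its foot between the two fork posts. The one whose keyway is a quarter turn from the bar will stop high on the key: let it rest on the key for a moment without forcing it, then lay it flat in the grey tray and let go. Slide the one whose keyway is opposite the bar fully home against the flange and leave it there, without shifting the other things on the bench.

Things in the scene. Friction and masses are not known exactly. Their poses are not given: they have to be found in the camera images.
- clamp_opposite_center (a point): Opposite-keyway (good) clamp arm, loose, 350 g, 142 mm long, lying flat: aluminium hub at one end, straight bar, round dark steel foot at the other. Point: middle of the bar, half-way up it, 22 mm above the arm's underside, near the centre of mass: grip here, across y. Bar 20 wide (y), 20 high, free for 48 mm of x, its underside 12 mm up. Bore axis at x = +50, foot axis at x = -45 mm. z up.
- clamp_quarter_center (a point): Quarter-turn-keyway (bad) clamp arm, loose, 350 g, 142 mm long, lying flat: aluminium hub at one end, straight bar, round dark steel foot at the other. Point: middle of the bar, half-way up it, 22 mm above the arm's underside, near the centre of mass: grip here, across y. Bar 20 wide (y), 20 high, free for 48 mm of x, its underside 12 mm up. Bore axis at x = +50, foot axis at x = -45 mm. z up.
- clamp_opposite_bore (a point): Bore centre of the opposite-keyway arm, at the arm's underside; axes as the arm's. Hub 64 mm across, 32 high; through bore 31 mm across with one keyway slot, 13 mm wide, reaching 22.5 mm from the bore axis. Here the slot is on the far side of the bore from the bar (towards +x).
- clamp_quarter_bore (a point): Bore centre of the quarter-turn arm, at the arm's underside; axes as the arm's. Hub 64 mm across, 32 high; through bore 31 mm across with one keyway slot, 13 mm wide, reaching 22.5 mm from the bore axis. Here the slot is a quarter turn from the bar (towards +y). Otherwise the two arms are alike.
- clamp_opposite_foot (a point): Centre of the underside of the opposite-keyway arm's foot, 30 mm across, 32 mm high; axes as the arm's.
- clamp_quarter_foot (a point): Centre of the underside of the quarter-turn arm's foot, 30 mm across, 32 mm high; axes as the arm's.
- gauge_head: Head of the fixed black gauge stand. Origin: centre of the top of its round flange (68 mm across), 130 mm above the bench. z runs up the shaft, which leans 30 degrees from vertical, roughly to the robot's left; x points uphill, away from the fork. Shaft 28 mm across, straight to z = 40, then a cone to 20 mm across at z = 46 mm. A plate 70 mm wide lies under it all, top at z = -14 mm.
- gauge_key (a point): Middle of the top end of the key on the shaft, axes as gauge_head's. Key 9 mm wide, on the shaft's +x side, out to 20 mm from the axis, from the flange to z = 20 mm. The good arm sits home with its underside on the flange and its axes along the head's; the bad arm, held the same way, stops with its underside at z = 20 mm on the key.
- gauge_fork (a point): Fork middle, level with the flange top (head x = -95 mm); axes as gauge_head's. Two posts 36 mm apart (inside faces at y = +-18 mm), 16 mm long in x, 10 mm thick, tops at z = 38 mm. The arm's foot goes between them.
- tray: Fixed open grey tray for rejects, 220 (its x) x 200 (y) x 26 mm high, walls and floor 4 mm thick; origin at the centre of its underside, z up.
- tape_roll: Bystander: roll of yellow tape, 76 mm across, 22 mm high; origin at or near its underside, loose.
- driver: Bystander: screwdriver with a black handle, about 30 mm high; origin at or near its underside, loose.
- tin: Bystander: round steel tin, 64 mm across, 34 mm high; origin at or near its underside, loose.
- cleaner: Bystander: white plastic bottle, 56 mm across, 150 mm high; origin at or near its underside, loose.
- block: Bystander: steel block 75 x 35 x 20 mm; origin at or near its underside, loose.
- meter: Bystander: hand-held meter, 150 x 75 x 45 mm; origin at or near its underside, loose.
There are look-alikes about, which are no part of the job. Leave any orange or yellow look-alike of the part that bears clamp_opposite_center alone.

How it is judged:
By the outcome, as a careful person would: the job done as asked, in the order asked, and still so for the second after the job is handed in, with the robot touching nothing.
It also fails if it takes over 70 s, if anything falls off the work surface, if the arm or the gripper's body presses on something with over 40 N, if the wrist force passes 120 N, or if a joint passes its speed limit or range.

## Working session

There is one attempt and no reset: what is moved stays moved. The work goes in short steps, Python scripts to look and compute and a tool call to move; the robot and the scene stay as the last step left them, time stands still between calls to the robot, and variables do not carry over. Pictures are saved under pics/ and viewed, and the job is handed in when it is done.

Besides the shell and the picture viewer there is one more tool, called after "Emit:" by a JSON object that holds its "name" and its "arguments". jog_arm: Moves the arm, as the interface text tells. Its arguments: {"type":"object","properties":{"series":{"type":"array","items":{"type":"array"}},"squeeze":{"type":"number"}},"required":["series"]}

```bash
ls; mkdir -p pics; python3 - <<'E'
from cell import status, eyes, job
import cv2, numpy as np, pickle
s=status.observe(); print(s)
for n in ["scene","top","wrist"]:
    d=eyes.read_camera(n); cv2.imwrite(f"pics/{n}0.png",d["img"][:,:,::-1]); pickle.dump(d,open(f"{n}0.pkl","wb"))
    print(n,d["camera_matrix"],d["k1"],d.get("T",d.get("tool_from_camera")))
E
```

```text
pics
{'time': 0.0, 'qpos': array([-1.44404787e+00,  3.42729133e-01,  1.52498476e+00, -2.11774331e-05,
        1.27539278e+00, -1.46024463e-01]), 'qvel': array([ 0.00031591,  0.00022569, -0.00031393,  0.00062222, -0.00062006,
        0.00175498]), 'joint_efforts': array([ 6.70641803e-04, -4.31235909e+01, -2.44215131e+01,  7.18018273e-02,
        5.59145375e-02, -1.13878298e-04]), 'tool_pos': array([ 0.14138927, -0.50519613,  0.22605289]), 'tool_rot': array([-3.14009179e+00, -2.00264875e-04,  2.72778949e-01]), 'contact_force': array([-0.07960799,  0.53561499, -0.22489411]), 'torque': array([-0.02904013,  0.00169396,  0.00867205]), 'opening': 0.09181312385255169}
scene [[411.27831393   0.         278.76823244]
 [  0.         411.27831393 203.5120408 ]
 [  0.           0.           1.        ]] -0.1151451811281951 [[-0.25867181  0.81732773 -0.51484394  1.13306014]
 [ 0.9658765   0.22607418 -0.12638455  0.28290515]
 [ 0.01309533 -0.52996778 -0.84791666  1.06869461]
 [ 0.          0.          0.          1.        ]]
top [[501.8739846    0.         274.39970486]
 [  0.         501.8739846  212.61912521]
 [  0.           0.           1.        ]] 0.06016782579821433 [[-0.01024222 -0.98642202  0.16391064  0.32846195]
 [-0.99991664  0.00881451 -0.00943526  0.12451409]
 [ 0.00786236 -0.16399362 -0.98643007  1.47076787]
 [ 0.          0.          0.          1.        ]]
wrist [[296.33061417   0.         282.86541755]
 [  0.         296.33061417 212.84743425]
 [  0.           0.           1.        ]] -0.015251856386756961 [[ 9.33572166e-04 -9.69801274e-01 -2.43894686e-01  6.48882466e-02]
 [ 9.99997706e-01  1.37562088e-03 -1.64213853e-03  5.77205597e-04]
 [ 1.92805466e-03 -2.43892593e-01  9.69800333e-01 -1.58280639e-01]
 [ 0.00000000e+00  0.00000000e+00  0.00000000e+00  1.00000000e+00]]
```

View pics/scene0.png

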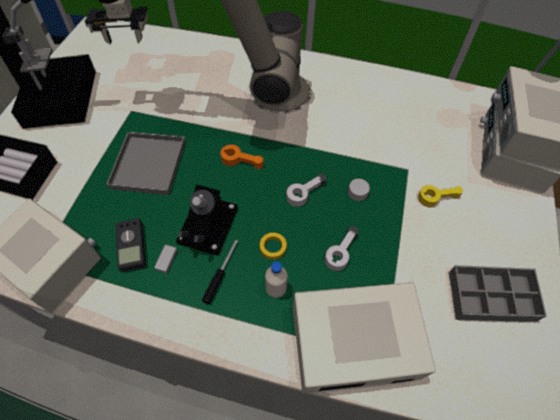

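View pics/top0.png

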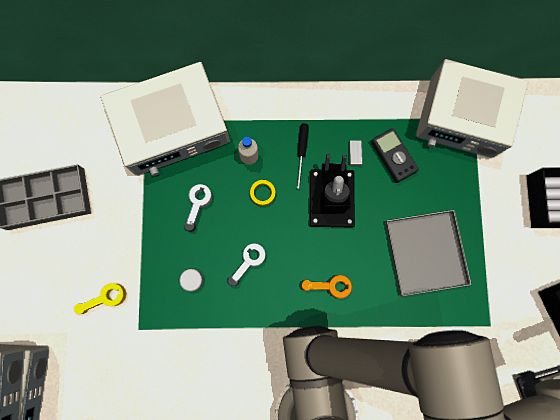

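View pics/wrist0.png

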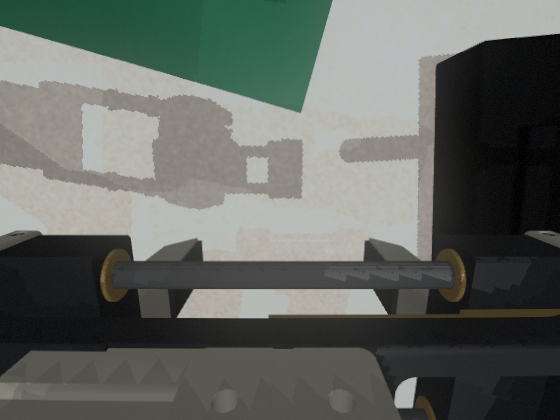

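```bash
cat > h.py <<'E'
import numpy as np, cv2, pickle
from scipy.spatial.transform import Rotation as R
def pts(d,T=None):
    K=d["camera_matrix"];k=d["k1"];T=d["T"] if T is None else T
    v,u=np.mgrid[0:420,0:560].astype(float)
    xd=(u-K[0,2])/K[0,0];yd=(v-K[1,2])/K[1,1]
    x,y=xd.copy(),yd.copy()
    for _ in range(20):
        f=1+k*(x*x+y*y);x=xd/f;y=yd/f
    z=d["range_z"]
    P=np.stack([x*z,y*z,z],-1)@T[:3,:3].T+T[:3,3]
    P[z<=0]=np.nan
    return P
def proj(d,p,T=None):
    T=d["T"] if T is None else T
    K=d["camera_matrix"]
    q=(np.atleast_2d(p)-T[:3,3])@T[:3,:3]
    x=q[:,0]/q[:,2];y=q[:,1]/q[:,2];f=1+d["k1"]*(x*x+y*y)
    return np.c_[K[0,0]*x*f+K[0,2],K[1,1]*y*f+K[1,2]]
def crop(d,u0,u1,v0,v1,s,name):
    im=d["img"][v0:v1,u0:u1,::-1]; im=cv2.resize(im,None,fx=s,fy=s,interpolation=cv2.INTER_CUBIC); cv2.imwrite(name,im)
def Rt(s): return R.from_euler('xyz',s["tool_rot"]).as_matrix()
E
python3 - <<'E'
from h import *
d=pickle.load(open("top0.pkl","rb")); P=pts(d)
crop(d,140,280,170,300,5,"pics/arms.png"); crop(d,280,480,130,310,4,"pics/gauge.png")
for n,(u,v) in dict(armAhub=(191,190),armA_bar=(197,207),armAfoot=(190,226),armBbar=(247,262),foot=(234,281),tape=(262,182),tin=(190,280),mat=(220,310),tray=(428,252),shaft=(338,182),cleaner=(246,143),block=(355,153),meter=(395,157),driver=(303,140)).items(): print(n,P[v,u].round(4))
E
```

```text
armAhub [0.6378 0.3544 0.0265]
armA_bar [0.5873 0.3363 0.0253]
armAfoot [0.5314 0.3555 0.0262]
armBbar [0.4254 0.1905 0.0307]
foot [0.372  0.2274 0.0307]
tape [0.662  0.1464 0.0187]
tin [0.3764 0.3522 0.0286]
mat [0.2913 0.2687 0.006 ]
tray [ 0.4517 -0.3354  0.0059]
shaft [ 0.6248 -0.0572  0.1727]
cleaner [0.7414 0.1874 0.1487]
block [ 0.749  -0.1326  0.016 ]
meter [ 0.7269 -0.2435  0.0464]
driver [0.79   0.0225 0.0187]
```

View pics/arms.png

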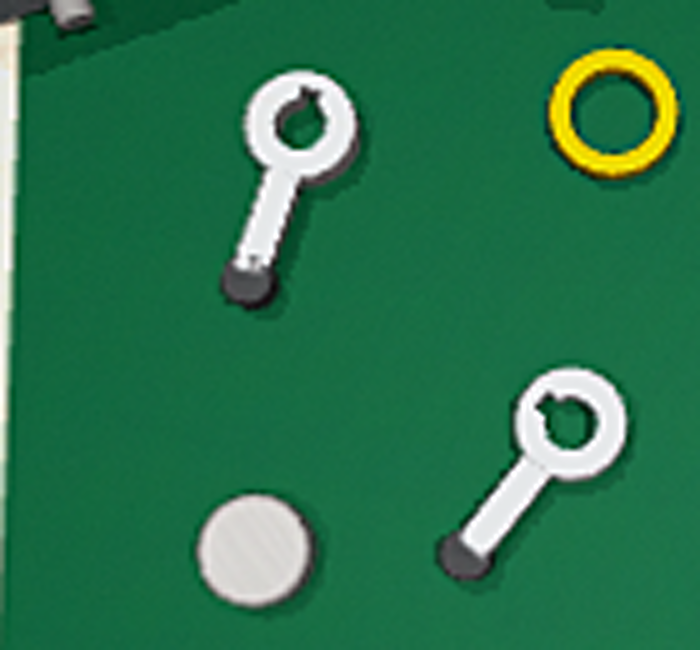

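View pics/gauge.png

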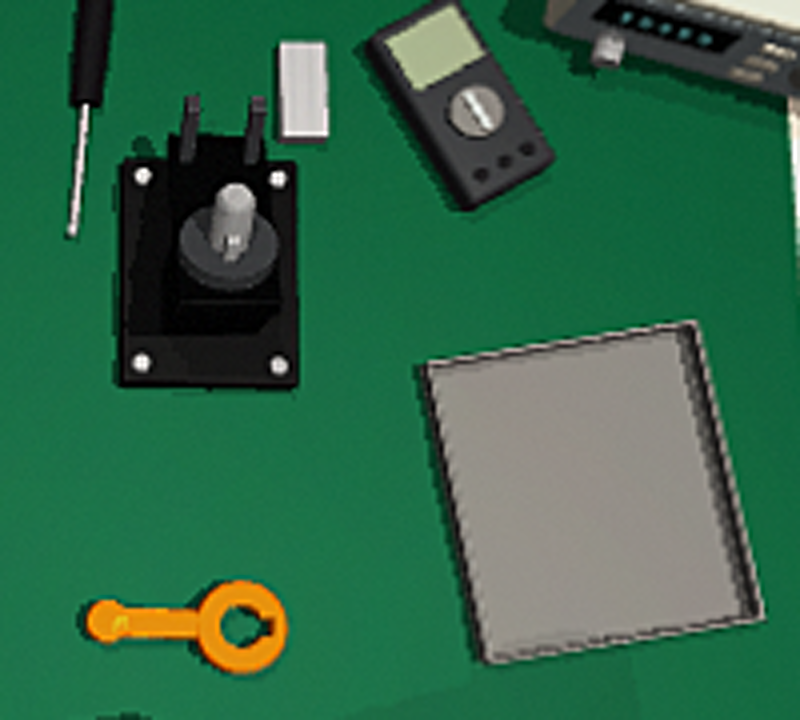

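```bash
python3 - <<'E'
from h import *
for n in ["top","scene"]:
    d=pickle.load(open(n+"0.pkl","rb")); P=pts(d)
    m=(abs(P[...,0]-0.63)<.12)&(abs(P[...,1]+.05)<.1)&(P[...,2]>.03)
    q=P[m]; print(n,len(q))
    for a in np.arange(.03,.2,.01):
        s=q[(q[:,2]>=a)&(q[:,2]<a+.01)]
        if len(s): print(round(a,3),len(s),s.mean(0).round(3),s.min(0).round(3),s.max(0).round(3))
    # mat z
    for (x,y) in [(.35,.2),(.5,.1),(.7,.3),(.4,-.1),(.55,-.15),(.45,.3)]:
        m=(abs(P[...,0]-x)<.015)&(abs(P[...,1]-y)<.015); print(x,y,np.nanmedian(P[...,2][m]).round(4),np.nanstd(P[...,2][m]).round(4))
d=pickle.load(open("scene0.pkl","rb")); crop(d,170,250,175,260,8,"pics/g2.png")
E
```

```text
top 1366
0.03 20 [ 0.574 -0.059  0.035] [ 0.566 -0.116  0.03 ] [ 0.677 -0.024  0.039]
0.04 20 [ 0.579 -0.041  0.046] [ 0.566 -0.09   0.041] [ 0.609 -0.023  0.05 ]
0.05 38 [ 0.618 -0.055  0.055] [ 0.566 -0.095  0.05 ] [ 0.705 -0.023  0.06 ]
0.06 82 [ 0.679 -0.058  0.065] [ 0.565 -0.096  0.061] [ 0.704 -0.024  0.07 ]
0.07 158 [ 0.658 -0.056  0.075] [ 0.566 -0.095  0.07 ] [ 0.699 -0.023  0.08 ]
0.08 151 [ 0.656 -0.058  0.085] [ 0.566 -0.095  0.08 ] [ 0.705 -0.023  0.09 ]
0.09 89 [ 0.649 -0.055  0.095] [ 0.565 -0.094  0.09 ] [ 0.7   -0.024  0.1  ]
0.1 71 [ 0.649 -0.045  0.105] [ 0.566 -0.092  0.1  ] [ 0.72  -0.023  0.11 ]
0.11 63 [ 0.676 -0.057  0.115] [ 0.595 -0.094  0.11 ] [ 0.719 -0.025  0.12 ]
0.12 144 [ 0.604 -0.057  0.126] [ 0.562 -0.093  0.12 ] [ 0.714 -0.023  0.13 ]
0.13 290 [ 0.585 -0.057  0.135] [ 0.562 -0.092  0.13 ] [ 0.617 -0.023  0.14 ]
0.14 111 [ 0.593 -0.058  0.143] [ 0.566 -0.089  0.14 ] [ 0.619 -0.033  0.149]
0.15 40 [ 0.614 -0.057  0.155] [ 0.583 -0.071  0.15 ] [ 0.639 -0.046  0.16 ]
0.16 58 [ 0.629 -0.06   0.166] [ 0.613 -0.072  0.16 ] [ 0.644 -0.048  0.17 ]
0.17 30 [
[... 894 characters left out ...]
 0.72  -0.024  0.11 ]
0.11 150 [ 0.658 -0.055  0.116] [ 0.588 -0.092  0.11 ] [ 0.722 -0.025  0.12 ]
0.12 135 [ 0.615 -0.05   0.125] [ 0.57  -0.093  0.12 ] [ 0.711 -0.024  0.13 ]
0.13 223 [ 0.588 -0.054  0.136] [ 0.565 -0.093  0.13 ] [ 0.631 -0.024  0.14 ]
0.14 89 [ 0.595 -0.058  0.144] [ 0.568 -0.091  0.14 ] [ 0.639 -0.035  0.15 ]
0.15 25 [ 0.62  -0.053  0.155] [ 0.604 -0.063  0.151] [ 0.645 -0.045  0.16 ]
0.16 57 [ 0.637 -0.057  0.166] [ 0.618 -0.073  0.16 ] [ 0.645 -0.046  0.17 ]
0.17 34 [ 0.631 -0.059  0.172] [ 0.623 -0.068  0.17 ] [ 0.645 -0.049  0.177]
0.35 0.2 0.0008 0.0023
0.5 0.1 0.0012 0.0021
0.7 0.3 0.0003 0.0022
0.4 -0.1 0.0008 0.0042
0.55 -0.15 0.0007 0.0023
0.45 0.3 0.001 0.0018
```

View pics/g2.png

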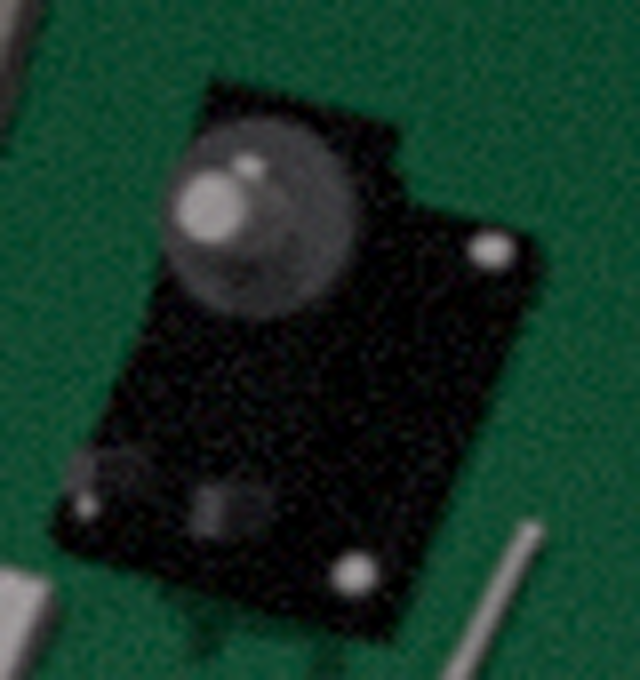

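```bash
cat >> h.py <<'E'
def tool(yaw,tilt=0):
    # tool down, tool x at heading yaw; 
    return R.from_euler('xyz',[np.pi,0,yaw]).as_matrix()
def plan(s,p,M):
    M0=Rt(s); d=M0.T@(np.array(p)-s["tool_pos"]); r=R.from_matrix(M0.T@M).as_rotvec()
    print("shift",d.round(4).tolist(),"rot",r.round(4).tolist(),"rows>=",round(max(np.linalg.norm(d)/.0417,np.linalg.norm(r)/np.radians(7.16)),1))
E
python3 - <<'E'
from h import *
from cell import status
s=status.observe(); plan(s,[.53,-.122,.30],tool(.8))
E
```

```text
shift [0.4775, -0.2645, -0.0734] rot [-0.0011, -0.0004, -0.5272] rows>= 13.2
```

Emit:
{"name": "jog_arm", "arguments": {"series": [[1,[0.4775,-0.2645,-0.0735],[0,0,-0.527]],[1,[0.4775,-0.2645,-0.0735],[0,0,-0.527]],[1,[0.4775,-0.2645,-0.0735],[0,0,-0.527]],[1,[0.4775,-0.2645,-0.0735],[0,0,-0.527]],[1,[0.4775,-0.2645,-0.0735],[0,0,-0.527]],[1,[0.4775,-0.2645,-0.0735],[0,0,-0.527]],[1,[0.4775,-0.2645,-0.0735],[0,0,-0.527]],[1,[0.4775,-0.2645,-0.0735],[0,0,-0.527]],[1,[0.4775,-0.2645,-0.0735],[0,0,-0.527]],[1,[0.4775,-0.2645,-0.0735],[0,0,-0.527]],[1,[0.4775,-0.2645,-0.0735],[0,0,-0.527]],[1,[0.4775,-0.2645,-0.0735],[0,0,-0.527]]]}}

```text
time: 1.15
tool_pos: [0.4953, -0.1557, 0.2936]
tool_rot: [-3.142, 0.0, 0.8]
contact_force: [0.6, -1.6, 0.1]
opening: 0.0919
```

```bash
python3 - <<'E'
from h import *
from cell import status,eyes
s=status.observe(); print(s["time"],s["tool_pos"],s["tool_rot"],s["qpos"],np.abs(s["qvel"]).max())
plan(s,[.53,-.122,.30],tool(.8))
E
```

```text
1.15 [ 0.49525017 -0.15566393  0.29363171] [-3.14154179e+00  1.64663329e-04  7.99962195e-01] [-4.52152977e-01  2.87412424e-01  1.41691313e+00 -1.41696053e-04
  1.43736699e+00  3.18700016e-01] 0.9287165699769637
shift [0.0484, 0.0015, -0.0064] rot [-0.0001, 0.0002, -0.0] rows>= 1.2
```

Emit:
{"name": "jog_arm", "arguments": {"series": [[1,[0.045,0,-0.005],[0,0,0]],[1,[0.045,0,-0.005],[0,0,0]],[1,[0.045,0,-0.005],[0,0,0]]]}}

```text
time: 1.4
tool_pos: [0.5267, -0.1233, 0.2979]
tool_rot: [-3.141, 0.0, 0.804]
contact_force: [0.7, -0.7, -0.5]
opening: 0.0917
```

```bash
python3 - <<'E'
from h import *
from cell import status,eyes
s=status.observe(); d=eyes.read_camera("wrist"); d["s"]=s
print(s["time"],s["tool_pos"],s["tool_rot"],s["qpos"],np.abs(s["qvel"]).max())
T=np.eye(4);T[:3,:3]=Rt(s);T[:3,3]=s["tool_pos"]; d["T"]=T@d["tool_from_camera"]
pickle.dump(d,open("w1.pkl","wb")); cv2.imwrite("pics/w1.png",d["img"][:,:,::-1])
E
```

```text
1.4 [ 0.5266776  -0.12327627  0.29792529] [-3.14101507e+00  1.83906787e-04  8.03980096e-01] [-3.71672706e-01  3.27979526e-01  1.34803722e+00  5.28910347e-05
  1.46617978e+00  3.95138039e-01] 0.06251525045068523
```

View pics/w1.png

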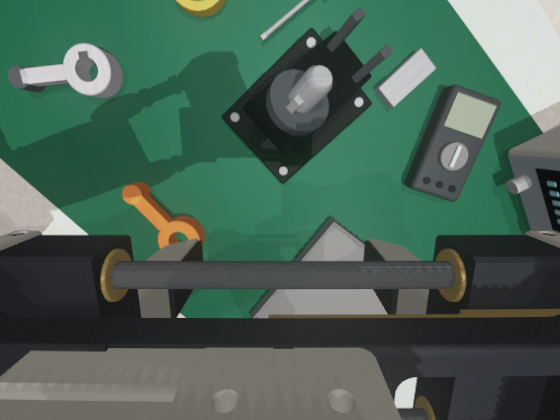

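```bash
cat > fit.py <<'E'
from h import *
from scipy.optimize import least_squares
def axes(psi,tilt=np.pi/6):
    c,s=np.cos(psi),np.sin(psi)
    z=np.array([np.sin(tilt)*c,np.sin(tilt)*s,np.cos(tilt)]); x=np.array([-np.cos(tilt)*c,-np.cos(tilt)*s,np.sin(tilt)])
    return np.c_[x,np.cross(z,x),z]
def box(p,lo,hi):
    c=(np.array(lo)+hi)/2;h=(np.array(hi)-lo)/2;q=abs(p-c)-h
    return np.linalg.norm(np.maximum(q,0),axis=1)+np.minimum(q.max(1),0)
def cyl(p,r,z0,z1):
    q=np.c_[np.hypot(p[:,0],p[:,1])-r,abs(p[:,2]-(z0+z1)/2)-(z1-z0)/2]
    return np.linalg.norm(np.maximum(q,0),axis=1)+np.minimum(q.max(1),0)
def sdf(p):
    rr=np.hypot(p[:,0],p[:,1])
    return np.min([cyl(p,.034,-.014,0),cyl(p,.014,0,.040),cyl(p,.0115,.04,.046),box(p,[.0,-.0045,0],[.02,.0045,.02]),
      box(p,[-.103,.018,-.014],[-.087,.028,.038]),box(p,[-.103,-.028,-.014],[-.087,-.018,.038])],0)
def run(files,free_z=True):
    qs=[]
    for f in files:
        d=pickle.load(open(f,"rb"));qs.append(pts(d).reshape(-1,3))
    q=np.concatenate(qs);q=q[np.isfinite(q).all(1)]
    p=np.array([.593,-.057,.13,0])
    for it,tol in enumerate([.012,.007,.005,.005,.005]):
        l=(q-p[:3])@axes(p[3]); m=(abs(sdf(l))<tol)&(l[:,2]>-.008)&(l[:,0]>-.11)
        f=lambda v:sdf((q[m]-v[:3])@axes(v[3]))
        r=least_squares(f,p,loss='soft_l1',f_scale=.002);p=r.x
    print(files,m.sum(),p[:3].round(4),"psi deg",np.degrees(p[3]).round(2),"rms",np.sqrt((f(p)**2).mean()).round(4))
    return p
if __name__=="__main__":
    for fs in (["top0.pkl"],["scene0.pkl"],["w1.pkl"],["top0.pkl","scene0.pkl","w1.pkl"]): run(fs)
E
python3 fit.py
```

```text
['top0.pkl'] 473 [ 0.6127 -0.0593  0.1295] psi deg -1.63 rms 0.0018
['scene0.pkl'] 589 [ 0.6138 -0.0594  0.1298] psi deg -1.77 rms 0.0014
['w1.pkl'] 3400 [ 0.5994 -0.0591  0.1374] psi deg -1.57 rms 0.0017
['top0.pkl', 'scene0.pkl', 'w1.pkl'] 5527 [ 0.6122 -0.06    0.1302] psi deg -1.62 rms 0.0009
```

```bash
sed -i 's/p=np.array(\[.593,-.057,.13,0\])/p=np.array([.612,-.06,.13,-.028])/' fit.py; python3 fit.py; python3 - <<'E'
from fit import *
p=np.array([.6122,-.06,.1302,np.radians(-1.62)]);A=axes(p[3])
t=np.linspace(0,2*np.pi,100)
C=[np.c_[.034*np.cos(t),.034*np.sin(t),0*t],np.c_[.014*np.cos(t),.014*np.sin(t),0*t+.04],np.c_[.01*np.cos(t),.01*np.sin(t),0*t+.046]]
for s in (1,-1):
    C.append(np.array([[x,s*y,.038] for x,y in [(-.103,.018),(-.087,.018),(-.087,.028),(-.103,.028),(-.103,.018)]]))
C.append(np.array([[x,y,.02] for x,y in [(.014,-.0045),(.02,-.0045),(.02,.0045),(.014,.0045)]]))
for f,(u0,u1,v0,v1,s) in {"w1":(210,400,0,190,4),"top0":(300,370,140,230,6),"scene0":(170,250,175,260,7)}.items():
    d=pickle.load(open(f+".pkl","rb"))
    im=cv2.resize(d["img"][v0:v1,u0:u1,::-1],None,fx=s,fy=s,interpolation=cv2.INTER_CUBIC)
    for c in C:
        uv=(proj(d,c@A.T+p[:3])-[u0,v0]+.5)*s
        cv2.polylines(im,[uv.round().astype(np.int32)],False,(0,0,255),1)
    cv2.imwrite(f"pics/ov_{f}.png",im)
E
```

```text
['top0.pkl'] 563 [ 0.6131 -0.0593  0.1293] psi deg -1.7 rms 0.0017
['scene0.pkl'] 589 [ 0.6138 -0.0594  0.1298] psi deg -1.77 rms 0.0014
['w1.pkl'] 4370 [ 0.612  -0.0602  0.1302] psi deg -1.72 rms 0.0006
['top0.pkl', 'scene0.pkl', 'w1.pkl'] 5527 [ 0.6122 -0.06    0.1302] psi deg -1.63 rms 0.0009
```

View pics/ov_w1.png

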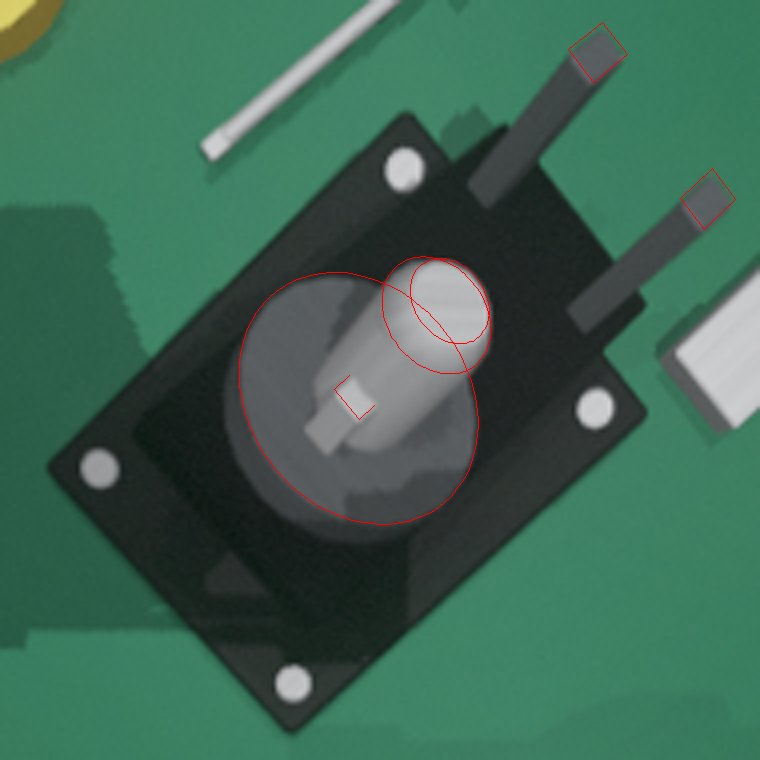

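View pics/ov_top0.png

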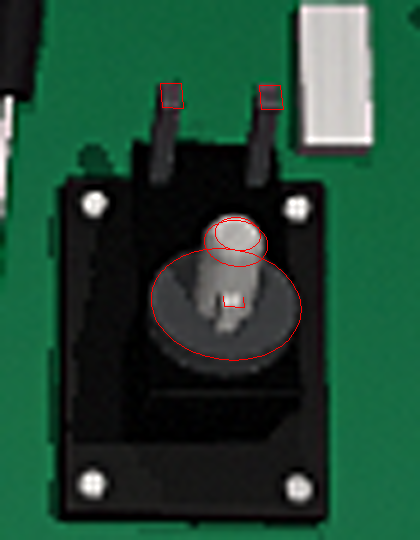

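View pics/ov_scene0.png

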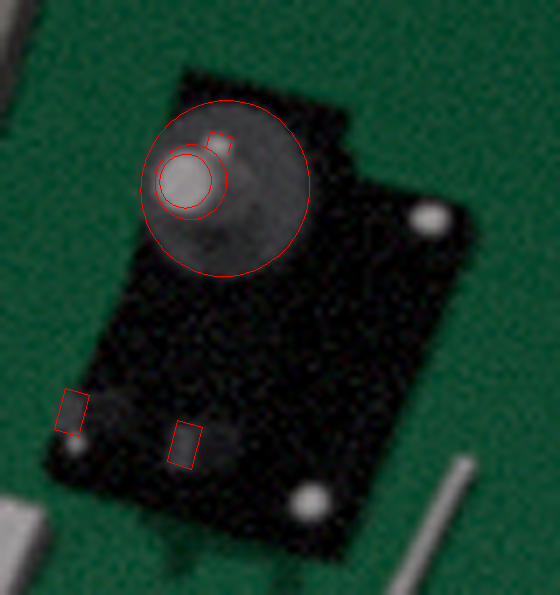

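```bash
cat >> h.py <<'E'
def ray(d,uv,z,T=None):
    T=d["T"] if T is None else T
    K=d["camera_matrix"]; xd=(uv[0]-K[0,2])/K[0,0];yd=(uv[1]-K[1,2])/K[1,1];x,y=xd,yd
    for _ in range(20):
        f=1+d["k1"]*(x*x+y*y);x=xd/f;y=yd/f
    v=T[:3,:3]@[x,y,1]; return T[:3,3]+v*(z-T[2,3])/v[2]
E
python3 - <<'E'
from h import *
from cell import status
d=pickle.load(open("top0.pkl","rb"))
for n,h,f in (("B",(253.7,254.2),(232.8,280.8)),("A",(200,194.4),(189.6,226.8))):
    H=ray(d,h,.032);F=ray(d,f,.032);v=H-F;ang=np.arctan2(v[1],v[0]);c=H-.05*v/np.linalg.norm(v)
    print(n,H,F,np.linalg.norm(v),np.degrees(ang),c)
    if n=="B":
        y=ang+np.pi; M=tool(y); p=c.copy(); p[:2]-=0.05*M[:2,0]; p[2]=.20
        print(p,y); plan(status.observe(),p,M)
E
```

```text
B [0.44733443 0.17127974 0.032     ] [0.37258554 0.23073543 0.032     ] 0.09551113402616043 -38.498938203096856 [0.40820345 0.20240475 0.032     ]
[0.44733443 0.17127974 0.2       ] 2.4696594234239235
shift [0.1583, -0.2619, 0.0979] rot [-0.0015, -0.0, -1.6676] rows>= 13.3
A [0.62333334 0.32717113 0.032     ] [0.52826784 0.35571376 0.032     ] 0.09925790694782206 -16.711947770014664 [0.57544522 0.34154915 0.032     ]
```

Emit:
{"name": "jog_arm", "arguments": {"series": [[1,[0.158,-0.262,0.098],[0,0,-1.668]],[1,[0.158,-0.262,0.098],[0,0,-1.668]],[1,[0.158,-0.262,0.098],[0,0,-1.668]],[1,[0.158,-0.262,0.098],[0,0,-1.668]],[1,[0.158,-0.262,0.098],[0,0,-1.668]],[1,[0.158,-0.262,0.098],[0,0,-1.668]],[1,[0.158,-0.262,0.098],[0,0,-1.668]],[1,[0.158,-0.262,0.098],[0,0,-1.668]],[1,[0.158,-0.262,0.098],[0,0,-1.668]],[1,[0.158,-0.262,0.098],[0,0,-1.668]],[1,[0.158,-0.262,0.098],[0,0,-1.668]],[1,[0.158,-0.262,0.098],[0,0,-1.668]]]}}

```text
time: 2.45
tool_pos: [0.4473, 0.1691, 0.2002]
tool_rot: [-3.141, 0.0, 2.304]
contact_force: [-0.5, -0.7, 0.9]
opening: 0.0917
```

```bash
python3 - <<'E'
from h import *
from cell import status,eyes
s=status.observe(); print(s["time"],s["tool_pos"],s["tool_rot"],s["qpos"],np.abs(s["qvel"]).max())
plan(s,[.447,.171,.20],tool(2.4697))
E
```

```text
2.45 [0.44734207 0.16909216 0.20021494] [-3.14055998e+00  6.37937061e-05  2.30442667e+00] [ 2.01340083e-01  2.82164733e-01  1.68903579e+00 -6.28565340e-04
  1.17124963e+00 -5.32045462e-01] 1.4891887531656494
shift [0.0016, 0.001, 0.0002] rot [-0.001, -0.0, -0.1653] rows>= 1.3
```

Emit:
{"name": "jog_arm", "arguments": {"series": [[1,[0.002,0.001,0],[0,0,-0.166]],[1,[0.002,0.001,0],[0,0,-0.166]],[1,[0.002,0.001,0],[0,0,-0.166]],[1,[0.002,0.001,0],[0,0,-0.166]]]}}

```text
time: 2.78
tool_pos: [0.447, 0.1714, 0.2004]
tool_rot: [-3.141, 0.0, 2.462]
contact_force: [0.2, -0.4, 0.5]
opening: 0.0916
```

```bash
cat > snap.py <<'E'
from h import *
from cell import status,eyes
import sys
def snap(name,cam="wrist"):
    s=status.observe(); d=eyes.read_camera(cam); d["s"]=s
    if cam=="wrist":
        T=np.eye(4);T[:3,:3]=Rt(s);T[:3,3]=s["tool_pos"]; d["T"]=T@d["tool_from_camera"]
    pickle.dump(d,open(name+".pkl","wb")); cv2.imwrite(f"pics/{name}.png",d["img"][:,:,::-1])
    print(s["time"],s["tool_pos"].round(4),s["tool_rot"].round(4),"q",s["qpos"].round(3),"v",np.abs(s["qvel"]).max().round(3),"F",s["contact_force"].round(1),"op",round(s["opening"],4))
if __name__=="__main__": snap(*sys.argv[1:])
E
python3 snap.py w2
```

```text
2.7833 [0.447  0.1714 0.2004] [-3.141   0.      2.4622] q [ 0.206  0.283  1.688 -0.     1.171 -0.685] v 0.009 F [ 0.2 -0.4  0.5] op 0.0916
```

View pics/w2.png

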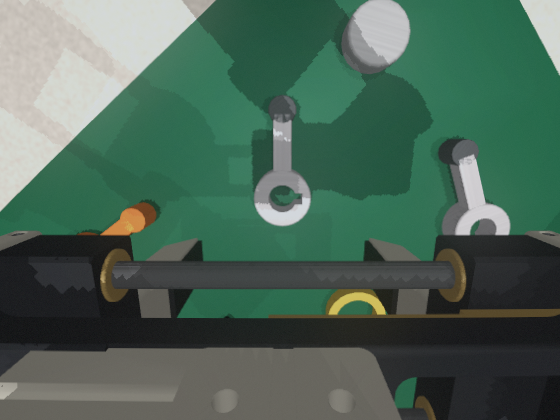

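```bash
cat > fitarm.py <<'E'
from fit import *
def asdf(p): # arm frame: origin underside centre
    hub=p-[.05,0,0]; ft=p-[-.045,0,0]
    h=np.maximum(cyl(hub,.032,0,.032),-cyl(hub,.0155,-.01,.05))
    return np.min([h,cyl(ft,.015,0,.032),box(p,[-.04,-.01,.012],[.025,.01,.032])],0)
def fitarm(q,x,y,a,ver=True):
    p=np.array([x,y,0,a]); q=q[np.isfinite(q).all(1)]
    q=q[np.hypot(q[:,0]-x,q[:,1]-y)<.13]
    def loc(q,p):
        c,s=np.cos(p[3]),np.sin(p[3]); return (q-p[:3])@np.array([[c,-s,0],[s,c,0],[0,0,1]])
    for tol in [.012,.008,.005,.004,.004]:
        l=loc(q,p); m=(abs(asdf(l))<tol)&(l[:,2]>.008)
        f=lambda v:asdf(loc(q[m],v)); p=least_squares(f,p,loss='soft_l1',f_scale=.0015).x
    if ver: print(m.sum(),p[:3].round(4),np.degrees(p[3]).round(2),"rms",np.sqrt((f(p)**2).mean()).round(4))
    return p
def overlay(d,p,u0,u1,v0,v1,s,name):
    t=np.linspace(0,2*np.pi,80); z=.032+0*t
    C=[np.c_[.05+.032*np.cos(t),.032*np.sin(t),z],np.c_[.05+.0155*np.cos(t),.0155*np.sin(t),z],np.c_[-.045+.015*np.cos(t),.015*np.sin(t),z],
       np.array([[-.03,.01,.032],[.02,.01,.032]]),np.array([[-.03,-.01,.032],[.02,-.01,.032]])]
    c,sn=np.cos(p[3]),np.sin(p[3]);A=np.array([[c,-sn,0],[sn,c,0],[0,0,1]])
    im=cv2.resize(d["img"][v0:v1,u0:u1,::-1],None,fx=s,fy=s,interpolation=cv2.INTER_CUBIC)
    for k in C: cv2.polylines(im,[((proj(d,k@A.T+p[:3])-[u0,v0]+.5)*s).round().astype(np.int32)],False,(0,0,255),1)
    cv2.imwrite(name,im)
E
python3 - <<'E'
from fitarm import *
d=pickle.load(open("w2.pkl","rb")); p=fitarm(pts(d).reshape(-1,3),.408,.2024,np.radians(-38.5))
overlay(d,p,230,340,80,240,4,"pics/ovB.png")
for f in("top0","scene0"):
    e=pickle.load(open(f+".pkl","rb")); fitarm(pts(e).reshape(-1,3),.408,.2024,np.radians(-38.5)); fitarm(pts(e).reshape(-1,3),.575,.3415,np.radians(-16.7))
from cell import status
M=tool(p[3]+np.pi); plan(status.observe(),[p[0],p[1],.0045],M)
E
```

```text
3506 [4.071e-01 2.020e-01 2.000e-04] -39.26 rms 0.0007
457 [ 0.4083  0.2039 -0.0007] -38.56 rms 0.0018
494 [ 0.5769  0.3439 -0.0008] -18.19 rms 0.0019
524 [ 4.091e-01  2.009e-01 -2.000e-04] -38.73 rms 0.0015
589 [ 5.767e-01  3.437e-01 -3.000e-04] -17.98 rms 0.0015
shift [0.0502, -0.0014, 0.1959] rot [-0.0004, 0.0001, 0.0059] rows>= 4.8
```

View pics/ovB.png

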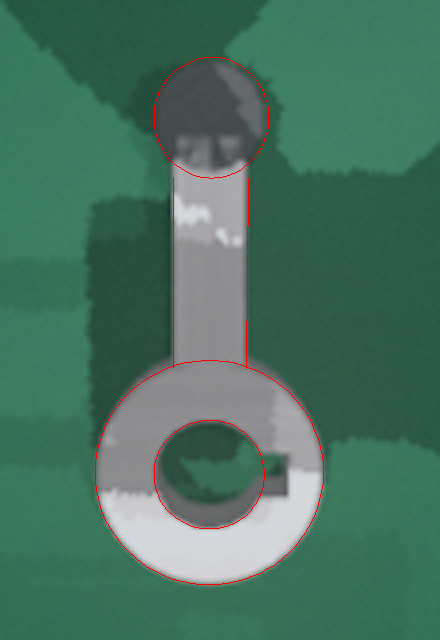

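Emit:
{"name": "jog_arm", "arguments": {"series": [[1,[0.05,-0.0014,0.03],[0,0,0.006]],[1,[0.05,-0.0014,0.06],[0,0,0.006]],[1,[0.05,-0.0014,0.1],[0,0,0.006]],[1,[0.05,-0.0014,0.14],[0,0,0.006]],[1,[0.05,-0.0014,0.175],[0,0,0.006]],[1,[0.05,-0.0014,0.19],[0,0,0.006]],[1,[0.0502,-0.0014,0.196],[0,0,0.006]],[1,[0.0502,-0.0014,0.196],[0,0,0.006]],[-1,[0.0502,-0.0014,0.196],[0,0,0.006]],[-1,[0.0502,-0.0014,0.196],[0,0,0.006]],[-1,[0.0502,-0.0014,0.196],[0,0,0.006]],[-1,[0.0502,-0.0014,0.196],[0,0,0.006]]], "squeeze": 50}}

```text
time: 3.83
tool_pos: [0.4079, 0.2032, 0.0055]
tool_rot: [3.14, 0.001, 2.46]
contact_force: [-0.2, 0.1, -0.1]
opening: 0.0696
```

Emit:
{"name": "jog_arm", "arguments": {"series": [[-1,[0,0,0],[0,0,0]],[-1,[0,0,0],[0,0,0]],[-1,[0,0,0],[0,0,0]],[-1,[0,0,0],[0,0,0]]]}}

```text
time: 4.17
tool_pos: [0.4072, 0.2031, 0.0045]
tool_rot: [3.141, 0.0, 2.46]
contact_force: [0.2, -0.8, -0.2]
opening: 0.0431
```

```bash
python3 snap.py w3
```

```text
4.1667 [0.4072 0.2031 0.0045] [3.1414e+00 2.0000e-04 2.4598e+00] q [ 0.294  0.543  1.966 -0.     0.632 -0.595] v 0.002 F [ 0.2 -0.8 -0.2] op 0.0431
```

View pics/w3.png

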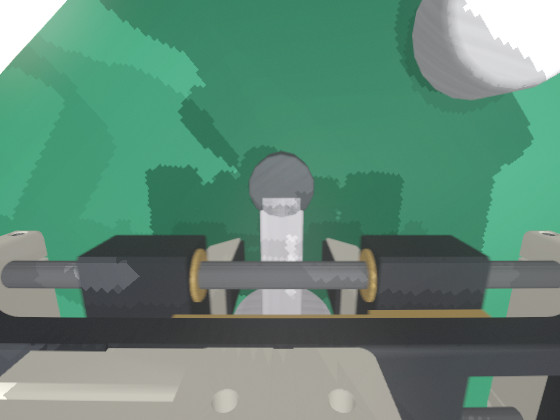

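Emit:
{"name": "jog_arm", "arguments": {"series": [[-1,[0,0,0],[0,0,0]],[-1,[0,0,0],[0,0,0]],[-1,[0,0,0],[0,0,0]],[-1,[0,0,0],[0,0,0]],[-1,[0,0,0],[0,0,0]],[-1,[0,0,0],[0,0,0]]]}}

```text
time: 4.72
tool_pos: [0.407, 0.203, 0.0043]
tool_rot: [-3.141, -0.0, 2.46]
contact_force: [-0.7, 0.1, -0.2]
opening: 0.0195
```

```bash
python3 snap.py w4; python3 - <<'E'
from fitarm import *
d=pickle.load(open("w4.pkl","rb")); s=d["s"]
from fitarm import *
print(s["tool_rot"],s["torque"])
p=fitarm(pts(d).reshape(-1,3),.407,.2024,np.radians(-39))
overlay(d,p,200,370,120,340,3,"pics/ovB2.png")
E
```

```text
4.7167 [0.407  0.203  0.0043] [-3.1412e+00 -1.0000e-04  2.4599e+00] q [ 0.294  0.543  1.966 -0.     0.632 -0.595] v 0.002 F [-0.7  0.1 -0.2] op 0.0195
[-3.14119584e+00 -9.32400997e-05  2.45985949e+00] [-0.02681175 -0.07058228  0.05725039]
6633 [4.077e-01 2.015e-01 2.000e-04] -39.05 rms 0.0008
```

View pics/ovB2.png

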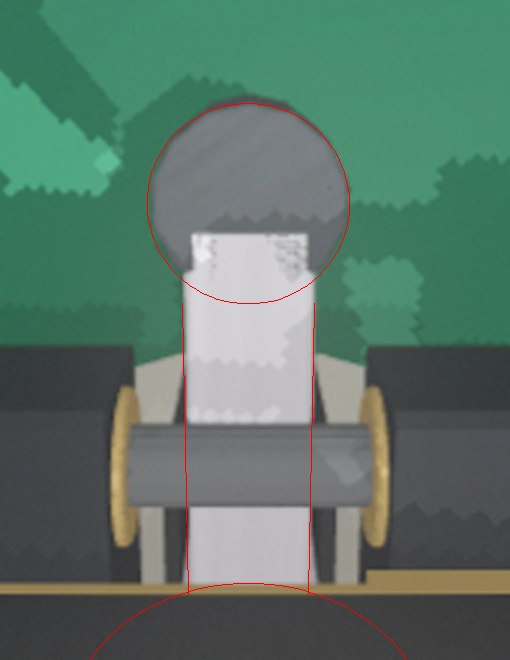

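```bash
python3 - <<'E'
import numpy as np
from scipy.optimize import least_squares
D=[([.342729,1.524985,1.275393],[.14138927,-.50519613,.22605289]),
([.287412,1.416913,1.437367],[.49525017,-.15566393,.29363171]),
([.32798,1.348037,1.46618],[.5266776,-.12327627,.29792529]),
([.282165,1.689036,1.17125],[.44734207,.16909216,.20021494]),
([.543,1.966,.632],[.407,.203,.0043])]
q=np.array([d[0] for d in D]);P=np.array([d[1] for d in D])
off=.0759
r=np.sqrt(P[:,0]**2+P[:,1]**2-off**2)
def f(v):
    a,L2,L3,d3,zc=v; s=q[:,0]+q[:,1]
    rr=a+L2*np.sin(q[:,0])+L3*np.sin(s)+d3*np.cos(s); zz=zc+L2*np.cos(q[:,0])+L3*np.cos(s)-d3*np.sin(s)
    return np.r_[rr-r,zz-P[:,2]]
for lock in (0,1):
    g=(lambda v:f([0,v[0],v[1],0,v[2]])) if lock else f
    o=least_squares(g,[.4,.4,-.1] if lock else [0,.4,.4,0,-.1]); print(o.x.round(4),np.abs(o.fun).max())
E
```

```text
[-0.0008  0.5073  0.3799  0.0466 -0.0961] 0.00026745132513161796
[ 0.4318  0.3891 -0.0639] 0.012366033676011497
```

```bash
cat > tgt.py <<'E'
from fit import *
from cell import status
H=np.array([.6123,-.0602,.130]);PSI=np.radians(-1.68);A=axes(PSI)
M=np.c_[-A[:,0],A[:,1],-A[:,2]]
def tcp(h,b,dx=0,dy=0): return H+A@[dx,dy,h]-M@np.array(b)
E
python3 - <<'E'
from tgt import *
b=[-.051,0,.0043]
for h in (.085,.055,.02,0): print(h,tcp(h,b))
s=status.observe(); plan(s,[.50,.03,.30],tool(.96))
E
```

```text
0.085 [ 0.70107912 -0.06280389  0.18183607]
0.055 [ 0.68608557 -0.06236413  0.15585531]
0.02 [ 0.66859309 -0.06185107  0.12554442]
0 [ 0.65859739 -0.0615579   0.10822391]
shift [-0.1812, -0.0758, -0.2957] rot [-0.0003, 0.0002, 1.4998] rows>= 12.0
```

Emit:
{"name": "jog_arm", "arguments": {"series": [[-1,[0,0,-0.02],[0,0,0]],[-1,[0,0,-0.06],[0,0,0]],[-1,[-0.01,-0.005,-0.1],[0,0,0.12]],[-1,[-0.03,-0.01,-0.14],[0,0,0.24]],[-1,[-0.05,-0.02,-0.17],[0,0,0.36]],[-1,[-0.07,-0.03,-0.2],[0,0,0.48]],[-1,[-0.09,-0.04,-0.225],[0,0,0.6]],[-1,[-0.11,-0.05,-0.25],[0,0,0.72]],[-1,[-0.13,-0.055,-0.265],[0,0,0.84]],[-1,[-0.15,-0.06,-0.28],[0,0,0.96]],[-1,[-0.165,-0.07,-0.29],[0,0,1.08]],[-1,[-0.181,-0.076,-0.296],[0,0,1.2]]]}}

```text
time: 5.77
tool_pos: [0.4999, 0.0289, 0.3011]
tool_rot: [3.141, 0.0, 1.253]
contact_force: [0.3, -1.3, -4.4]
opening: 0.0199
```

```bash
python3 snap.py w5; python3 - <<'E'
from tgt import *
b=[-.051,0,.0043]
s=status.observe()
# intermediate: tilt while staying closer
p=tcp(.10,b); plan(s,p-[.10,0,-.03],M)
plan(s,p,M)
E
```

```text
5.7667 [0.4999 0.0289 0.3011] [3.1414e+00 2.0000e-04 1.2535e+00] q [-0.095  0.248  1.451 -0.     1.443  0.222] v 1.097 F [ 0.3 -1.3 -4.4] op 0.0199
shift [-0.0504, 0.1295, 0.0772] rot [0.3366, -0.4511, 1.2419] rows>= 10.9
shift [-0.0183, 0.2242, 0.1074] rot [0.3366, -0.4511, 1.2419] rows>= 10.9
```

View pics/w5.png

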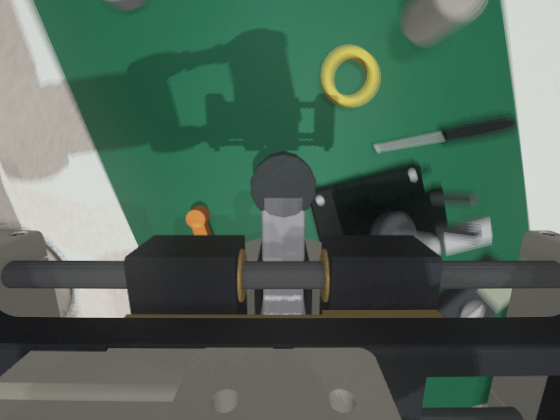

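```bash
python3 - <<'E'
from tgt import *
b=[-.051,0,.0043]
s=status.observe()
p=tcp(.10,b); plan(s,p-[.09,0,-.05],M)
E
```

```text
shift [-0.0472, 0.1391, 0.0572] rot [0.3366, -0.4511, 1.2419] rows>= 10.9
```

Emit:
{"name": "jog_arm", "arguments": {"series": [[-1,[-0.047,0.139,0.057],[0.337,-0.451,1.242]],[-1,[-0.047,0.139,0.057],[0.337,-0.451,1.242]],[-1,[-0.047,0.139,0.057],[0.337,-0.451,1.242]],[-1,[-0.047,0.139,0.057],[0.337,-0.451,1.242]],[-1,[-0.047,0.139,0.057],[0.337,-0.451,1.242]],[-1,[-0.047,0.139,0.057],[0.337,-0.451,1.242]],[-1,[-0.047,0.139,0.057],[0.337,-0.451,1.242]],[-1,[-0.047,0.139,0.057],[0.337,-0.451,1.242]],[-1,[-0.047,0.139,0.057],[0.337,-0.451,1.242]],[-1,[-0.047,0.139,0.057],[0.337,-0.451,1.242]],[-1,[-0.047,0.139,0.057],[0.337,-0.451,1.242]],[-1,[-0.047,0.139,0.057],[0.337,-0.451,1.242]]]}}

```text
time: 6.82
tool_pos: [0.618, -0.0581, 0.24]
tool_rot: [-3.139, 0.532, -0.017]
contact_force: [0.3, -0.6, -4.1]
opening: 0.0194
```

```bash
python3 - <<'E'
from tgt import *
b=[-.051,0,.0043]
s=status.observe(); print(s["qpos"].tolist(),s["tool_pos"].tolist(),s["tool_rot"])
plan(s,tcp(.10,b)-[.09,0,-.05],M)
plan(s,tcp(.10,b),M)
plan(s,tcp(.07,b),M)
E
```

```text
[-0.17679589420047837, 0.8990385036442612, 0.6119685114224724, -0.09383529863132041, 2.1549042584248523, 1.380933342183827] [0.618030684460323, -0.058064214556914975, 0.2400192388432042] [-3.13907148  0.53158516 -0.01700802]
shift [-0.0019, 0.0049, -0.0045] rot [0.0037, 0.008, 0.0106] rows>= 0.2
shift [0.101, 0.0034, -0.007] rot [0.0037, 0.008, 0.0106] rows>= 2.4
shift [0.1013, 0.0033, 0.023] rot [0.0037, 0.008, 0.0106] rows>= 2.5
```

```bash
python3 - <<'E'
from tgt import *
b=[-.051,0,.0043]
s=status.observe()
plan(s,tcp(.062,b),M)
E
```

```text
shift [0.1013, 0.0033, 0.031] rot [0.0037, 0.008, 0.0106] rows>= 2.5
```

Emit:
{"name": "jog_arm", "arguments": {"series": [[-1,[0.015,0,0.006],[0,0,0]],[-1,[0.03,0,0.011],[0,0,0]],[-1,[0.045,-0.0005,0.016],[0,0,0]],[-1,[0.06,-0.001,0.021],[0,0,0]],[-1,[0.075,-0.001,0.026],[0,0,0]],[-1,[0.088,-0.0015,0.031],[0,0,0]],[-1,[0.098,-0.0015,0.034],[0,0,0]],[-1,[0.103,-0.0015,0.0355],[0,0,0]],[-1,[0.103,-0.0015,0.0355],[0,0,0]],[-1,[0.103,-0.0015,0.0355],[0,0,0]],[-1,[0.103,-0.0015,0.0355],[0,0,0]]]}}

```text
time: 7.73
tool_pos: [0.6889, -0.0564, 0.1614]
tool_rot: [-3.138, 0.526, -0.011]
contact_force: [-0.9, -0.3, -4.2]
opening: 0.0197
```

```bash
python3 snap.py w6; python3 snap.py t6 top; python3 snap.py s6 scene;python3 - <<'E'
from tgt import *
b=[-.051,0,.0043]
s=status.observe()
plan(s,tcp(.062,b),M)
for f,(u0,u1,v0,v1,k) in {"t6":(290,390,120,230,5),"s6":(160,260,150,260,5)}.items():
    crop(pickle.load(open(f+".pkl","rb")),u0,u1,v0,v1,k,f"pics/{f}c.png")
E
```

```text
7.7333 [ 0.6889 -0.0564  0.1614] [-3.1382  0.5255 -0.0107] q [-0.16   1.164  0.25  -0.091  2.247  1.385] v 0.014 F [-0.9 -0.3 -4.2] op 0.0197
7.7833 [ 0.689  -0.0565  0.1618] [-3.1384  0.5251 -0.0112] q [-0.16   1.164  0.249 -0.091  2.247  1.385] v 0.006 F [ 0.  -0.5 -2.6] op 0.0194
7.8333 [ 0.689  -0.0566  0.162 ] [-3.1386  0.525  -0.0117] q [-0.16   1.164  0.249 -0.091  2.247  1.385] v 0.007 F [-0.1  0.  -3.8] op 0.0197
shift [0.0006, 0.0059, -0.0003] rot [0.0058, 0.0014, 0.0151] rows>= 0.1
```

View pics/w6.png

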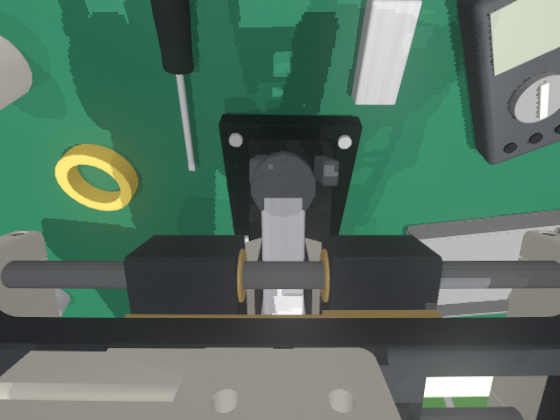

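View pics/s6c.png

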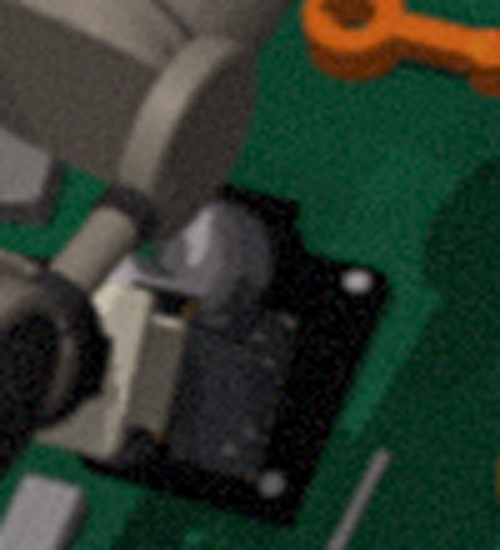

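View pics/t6c.png

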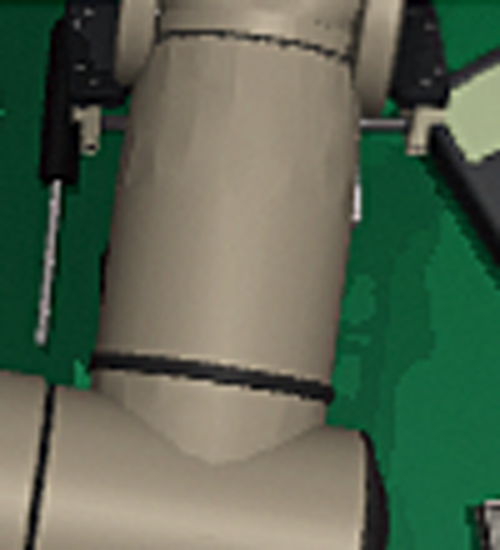

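Emit:
{"name": "jog_arm", "arguments": {"series": [[-1,[0.0005,0.003,0],[0.006,0.0015,0.015]],[-1,[0.0005,0.006,0],[0.006,0.0015,0.015]],[-1,[0.0005,0.006,0],[0.006,0.0015,0.015]],[-1,[0.0005,0.006,0],[0.006,0.0015,0.015]]]}}

```text
time: 8.22
tool_pos: [0.6893, -0.0632, 0.1608]
tool_rot: [-3.141, 0.525, -0.031]
contact_force: [0.4, 0.2, -3.8]
opening: 0.0199
```

```bash
python3 snap.py w7; cat > wfit.py <<'E'
# in wrist picture: fork posts positions vs arm foot, in tool frame
from tgt import *
import sys
d=pickle.load(open(sys.argv[1]+".pkl","rb")); s=d["s"]
plan(s,tcp(float(sys.argv[2]),[-.051,0,.0043]),M)
P=pts(d).reshape(-1,3); P=P[np.isfinite(P).all(1)]
h=(P-H)@A
# post points
for sg in (1,-1):
    m=(abs(h[:,1]-sg*.023)<.012)&(abs(h[:,0]+.095)<.02)&(h[:,2]>.005)&(h[:,2]<.05)
    q=h[m]
    if len(q)>5: print("post",sg,m.sum(),np.percentile(q,[3,50,97],axis=0).round(4).tolist())
# foot: top face points
Q=(P-s["tool_pos"])@Rt(s)
m=(abs(Q[:,0]-.05)<.03)&(abs(Q[:,1])<.025)&(Q[:,2]<0)&(Q[:,2]>-.035)
q=Q[m];print("foot tool frame",m.sum(),np.percentile(q,[2,50,98],axis=0).round(4).tolist())
q=h[m];print("foot head frame",np.percentile(q,[2,50,98],axis=0).round(4).tolist())
E
python3 wfit.py w7 .062; python3 - <<'E'
from h import *
crop(pickle.load(open("w7.pkl","rb")),200,370,100,240,4,"pics/w7c.png")
E
```

```text
8.2167 [ 0.6893 -0.0632  0.1608] [-3.1415  0.5248 -0.0307] q [-0.17   1.168  0.242 -0.089  2.25   1.394] v 0.008 F [ 0.4  0.2 -3.8] op 0.0199
shift [-0.0003, -0.0007, -0.0011] rot [-0.0008, 0.0012, -0.0012] rows>= 0.0
post 1 418 [[-0.1031, 0.0184, 0.0096], [-0.0977, 0.0235, 0.038], [-0.0882, 0.028, 0.0393]]
post -1 453 [[-0.1031, -0.0271, 0.0082], [-0.0976, -0.0223, 0.038], [-0.0882, -0.0176, 0.0395]]
foot tool frame 4387 [[0.0211, -0.0124, -0.029], [0.0414, 0.0001, -0.0278], [0.0576, 0.013, -0.0256]]
foot head frame [[-0.1089, -0.0116, 0.0907], [-0.0927, 0.0009, 0.0929], [-0.0725, 0.0138, 0.0942]]
```

View pics/w7c.png

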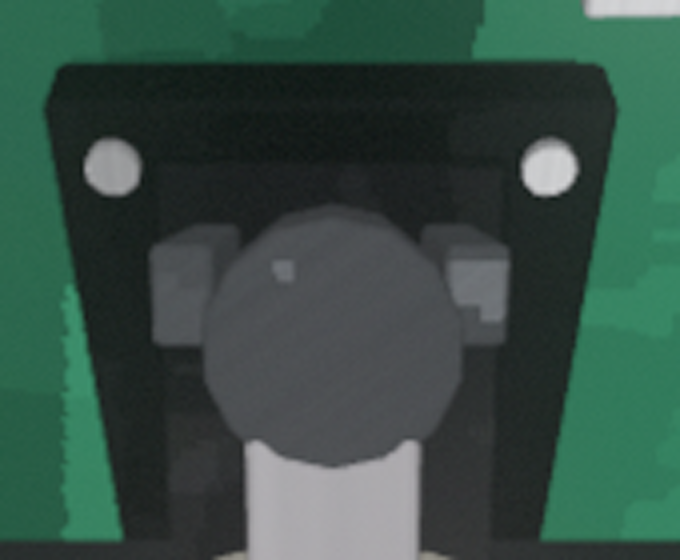

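Emit:
{"name": "jog_arm", "arguments": {"series": [[-1,[0,-0.0003,0.003],[0,0,0]],[-1,[0,-0.0003,0.006],[0,0,0]],[-1,[0,-0.0003,0.009],[0,0,0]],[-1,[0,-0.0003,0.012],[0,0,0]],[-1,[0,-0.0003,0.015],[0,0,0]],[-1,[0,-0.0003,0.018],[0,0,0]],[-1,[0,-0.0003,0.021],[0,0,0]],[-1,[0,-0.0003,0.021],[0,0,0]]]}}

```text
time: 8.93
tool_pos: [0.6784, -0.0619, 0.142]
tool_rot: [-3.141, 0.526, -0.03]
contact_force: [-0.6, -0.3, -3.3]
opening: 0.0195
```

```bash
python3 snap.py w8; python3 wfit.py w8 .040
```

```text
8.9333 [ 0.6784 -0.0619  0.142 ] [-3.1412  0.526  -0.0299] q [-0.171  1.12   0.398 -0.083  2.144  1.404] v 0.033 F [-0.6 -0.3 -3.3] op 0.0195
shift [-0.0002, 0.0002, -0.0008] rot [-0.0007, 0.0024, -0.0005] rows>= 0.0
post 1 645 [[-0.1031, 0.0183, 0.0101], [-0.0969, 0.0225, 0.0379], [-0.088, 0.0278, 0.0394]]
post -1 610 [[-0.1031, -0.027, 0.0099], [-0.0971, -0.0221, 0.0381], [-0.088, -0.0177, 0.0395]]
foot tool frame 4396 [[0.021, -0.0124, -0.029], [0.0414, 0.0001, -0.0278], [0.0576, 0.013, -0.0256]]
foot head frame [[-0.1088, -0.0126, 0.069], [-0.0927, -0.0, 0.0711], [-0.0723, 0.0128, 0.0724]]
```

Emit:
{"name": "jog_arm", "arguments": {"series": [[-1,[0,0.0002,0.002],[0,0.002,0]],[-1,[0,0.0002,0.004],[0,0.002,0]],[-1,[0,0.0002,0.006],[0,0.002,0]],[-1,[0,0.0002,0.008],[0,0.002,0]],[-1,[0,0.0002,0.01],[0,0.002,0]],[-1,[0,0.0002,0.012],[0,0.002,0]],[-1,[0,0.0002,0.014],[0,0.002,0]],[-1,[0,0.0002,0.0145],[0,0.002,0]]]}}

```text
time: 9.65
tool_pos: [0.6713, -0.0619, 0.1296]
tool_rot: [-3.141, 0.524, -0.03]
contact_force: [0.4, -0.9, -4.4]
opening: 0.0197
```

```bash
python3 snap.py w9; python3 wfit.py w9 .0245
```

```text
9.65 [ 0.6713 -0.0619  0.1296] [-3.1413  0.5235 -0.0299] q [-0.172  1.096  0.482 -0.081  2.081  1.408] v 0.018 F [ 0.4 -0.9 -4.4] op 0.0197
shift [-0.0003, 0.0, 0.0004] rot [-0.0006, -0.0001, -0.0005] rows>= 0.0
post 1 807 [[-0.1031, 0.0183, 0.011], [-0.0965, 0.0223, 0.0379], [-0.088, 0.0277, 0.0393]]
post -1 790 [[-0.1031, -0.027, 0.0114], [-0.0967, -0.0215, 0.0379], [-0.088, -0.0176, 0.0395]]
foot tool frame 5408 [[0.0213, -0.0233, -0.029], [0.0423, 0.0001, -0.0276], [0.0574, 0.0233, -0.0054]]
foot head frame [[-0.1087, -0.0233, 0.0346], [-0.0936, 0.0002, 0.0568], [-0.0725, 0.0233, 0.0582]]
```

Emit:
{"name": "jog_arm", "arguments": {"series": [[-1,[0,0,0.001],[0,0,0]],[-1,[0,0,0.002],[0,0,0]],[-1,[0,0,0.003],[0,0,0]],[-1,[0,0,0.0035],[0,0,0]],[-1,[0,0,0.004],[0,0,0]],[-1,[0,0,0.004],[0,0,0]]]}}

```text
time: 10.2
tool_pos: [0.6695, -0.0619, 0.1265]
tool_rot: [-3.141, 0.523, -0.03]
contact_force: [-0.7, -0.0, -4.7]
opening: 0.02
```

Emit:
{"name": "jog_arm", "arguments": {"series": [[-1,[0,0,0.0005],[0,0,0]],[-1,[0,0,0.001],[0,0,0]],[-1,[0,0,0.001],[0,0,0]]]}}

```text
time: 10.45
tool_pos: [0.669, -0.0619, 0.1256]
tool_rot: [-3.141, 0.523, -0.03]
contact_force: [-0.1, 0.0, -3.3]
opening: 0.0193
```

```bash
python3 snap.py w10; python3 wfit.py w10 .020
```

```text
10.45 [ 0.669  -0.0619  0.1256] [-3.1414  0.523  -0.03  ] q [-0.173  1.089  0.507 -0.08   2.063  1.409] v 0.004 F [-0.1  0.  -3.3] op 0.0193
shift [-0.0003, -0.0, 0.0002] rot [-0.0005, -0.0006, -0.0006] rows>= 0.0
post 1 871 [[-0.1031, 0.0183, 0.0117], [-0.0964, 0.0221, 0.0378], [-0.0879, 0.0278, 0.0393]]
post -1 861 [[-0.103, -0.0268, 0.0116], [-0.0965, -0.0213, 0.0379], [-0.0878, -0.0175, 0.0394]]
foot tool frame 5543 [[0.0214, -0.0233, -0.029], [0.0425, 0.0001, -0.0275], [0.0574, 0.0234, -0.0054]]
foot head frame [[-0.1087, -0.0233, 0.03], [-0.0938, 0.0002, 0.0521], [-0.0727, 0.0235, 0.0535]]
```

Near the key; advance in half-millimetre steps until it touches.

Emit:
{"name": "jog_arm", "arguments": {"series": [[-1,[0,0,0.0005],[0,0,0]],[-1,[0,0,0.0005],[0,0,0]]]}}

```text
time: 10.67
tool_pos: [0.6689, -0.0619, 0.1254]
tool_rot: [-3.141, 0.522, -0.03]
contact_force: [1.4, 0.6, -3.2]
opening: 0.0198
```

Emit:
{"name": "jog_arm", "arguments": {"series": [[-1,[0,0,0.0005],[0,0,0]],[-1,[0,0,0.0005],[0,0,0]]]}}

```text
time: 10.83
tool_pos: [0.6689, -0.0619, 0.1252]
tool_rot: [3.142, 0.521, -0.03]
contact_force: [4.6, 0.8, -0.7]
opening: 0.0198
```

Emit:
{"name": "jog_arm", "arguments": {"series": [[-1,[0,0,0.0005],[0,0,0]],[-1,[0,0,0.0005],[0,0,0]]]}}

```text
time: 11.0
tool_pos: [0.6688, -0.0619, 0.1249]
tool_rot: [3.142, 0.521, -0.03]
contact_force: [6.0, 0.7, 0.2]
opening: 0.0196
```

```bash
python3 snap.py w11; python3 wfit.py w11 .020; python3 -c "
from cell import status; print(status.observe()['torque'])"
```

```text
11.0 [ 0.6688 -0.0619  0.1249] [ 3.1415  0.5209 -0.03  ] q [-0.173  1.087  0.513 -0.08   2.057  1.409] v 0.004 F [6.  0.7 0.2] op 0.0196
shift [-0.0005, -0.0, -0.0004] rot [-0.0003, -0.0027, -0.0006] rows>= 0.0
post 1 886 [[-0.1031, 0.0183, 0.0106], [-0.0966, 0.022, 0.0379], [-0.0881, 0.0277, 0.0394]]
post -1 877 [[-0.103, -0.0269, 0.0105], [-0.0965, -0.0212, 0.0379], [-0.088, -0.0175, 0.0396]]
foot tool frame 5504 [[0.0213, -0.0235, -0.0287], [0.0424, 0.0001, -0.0272], [0.0573, 0.0233, -0.0058]]
foot head frame [[-0.1087, -0.0234, 0.0298], [-0.0938, 0.0002, 0.0512], [-0.0727, 0.0234, 0.0526]]
[ 0.01877611 -0.69418339  0.00102812]
```

Emit:
{"name": "jog_arm", "arguments": {"series": [[-1,[0,0,0],[0,0,0]],[-1,[0,0,0],[0,0,0]],[-1,[0,0,0],[0,0,0]],[-1,[0,0,0],[0,0,0]],[-1,[0,0,0],[0,0,0]],[-1,[0,0,0],[0,0,0]],[-1,[0,0,0],[0,0,0]],[-1,[0,0,0],[0,0,0]],[-1,[0,0,0],[0,0,0]],[-1,[0,0,0],[0,0,0]],[-1,[0,0,0],[0,0,0]],[-1,[0,0,0],[0,0,0]]]}}

```text
time: 12.05
tool_pos: [0.6688, -0.0619, 0.125]
tool_rot: [3.141, 0.521, -0.03]
contact_force: [6.5, -0.3, -0.4]
opening: 0.02
```

```bash
python3 - <<'E'
from fitarm import *
# tray pose: walls/floor from depth of w1? use top/scene
for f in("top0","scene0"):
    d=pickle.load(open(f+".pkl","rb"));P=pts(d).reshape(-1,3);im=d["img"].reshape(-1,3).astype(int)
    m=(abs(P[:,0]-.45)<.16)&(abs(P[:,1]+.33)<.17)&(abs(im[:,0]-im[:,1])<14)&(abs(im[:,0]-im[:,2])<22)&(im.sum(1)>200)&(P[:,2]<.04)
    mk=m.reshape(420,560).astype(np.uint8); n,lab,st,c=cv2.connectedComponentsWithStats(mk)
    k=1+np.argmax(st[1:,4]); q=P[lab.ravel()==k]; print(f,len(q),cv2.minAreaRect(q[:,:2].astype(np.float32)),q[:,2].mean())
E
```

```text
top0 5051 ((0.4512758255004883, -0.3338491916656494), (0.2195807546377182, 0.2107229083776474), 8.837913513183594) 0.0039634930185197875
scene0 2761 ((0.4400653541088104, -0.3306107521057129), (0.24551716446876526, 0.19758594036102295), 8.537955284118652) 0.005238944596047785
```

Emit:
{"name": "jog_arm", "arguments": {"series": [[-1,[0,0,-0.004],[0,0,0]],[-1,[0,0,-0.009],[0,0,0]],[-1,[0,0,-0.015],[0,0,0]],[-1,[0,0,-0.021],[0,0,0]],[-1,[0,0,-0.027],[0,0,0]],[-1,[0,0,-0.034],[0,0,0]],[-1,[0,0,-0.041],[0,0,0]],[-1,[-0.01,0,-0.047],[0,0,0]],[-1,[-0.03,0,-0.055],[0,0,0]],[-1,[-0.06,0,-0.065],[0,0,0]],[-1,[-0.09,0,-0.075],[0,0,0]],[-1,[-0.12,0,-0.085],[0,0,0]]]}}

```text
time: 13.05
tool_pos: [0.6054, -0.0599, 0.2584]
tool_rot: [-3.141, 0.525, -0.03]
contact_force: [0.3, 0.5, -3.7]
opening: 0.0195
```

```bash
python3 snap.py w12; python3 - <<'E'
from h import *
from cell import status
s=status.observe(); s["tool_pos"]=np.array(s["tool_pos"])
# tray: arm laid along tray, tool yaw ~? 
yaw=np.radians(-40)
plan(s,[.452,-.333,.20],tool(yaw))
for y in (8.8,-20,-40,-60,-81): 
    print(y,"q6~",-.6+np.pi/2-np.radians(y))
E
```

```text
13.05 [ 0.6054 -0.0599  0.2584] [-3.1411  0.5252 -0.0299] q [-0.184  0.855  0.651 -0.092  2.154  1.386] v 0.837 F [ 0.3  0.5 -3.7] op 0.0195
shift [-0.0916, 0.2775, 0.128] rot [0.1743, 0.4997, 0.652] rows>= 7.7
8.8 q6~ 0.8172073526193956
-20 q6~ 1.3198621771937624
-40 q6~ 1.6689280275926284
-60 q6~ 2.0179938779914943
-81 q6~ 2.3845130209103034
```

View pics/w12.png

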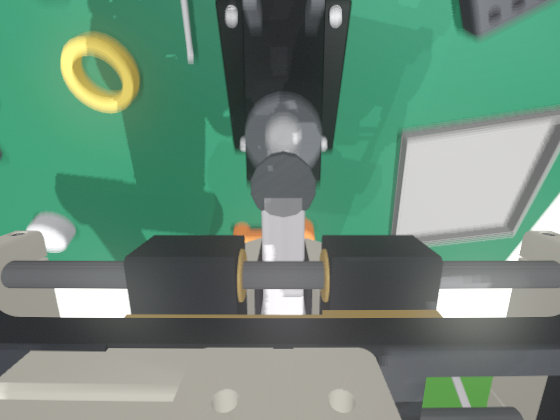

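```bash
python3 - <<'E'
from h import *
from cell import status
s=status.observe()
plan(s,[.463,-.331,.25],tool(np.radians(8.8)))
E
```

```text
shift [-0.1069, 0.2752, 0.0792] rot [-0.0469, 0.5183, -0.1803] rows>= 7.3
```

Emit:
{"name": "jog_arm", "arguments": {"series": [[-1,[-0.107,0.275,0.079],[-0.047,0.518,-0.18]],[-1,[-0.107,0.275,0.079],[-0.047,0.518,-0.18]],[-1,[-0.107,0.275,0.079],[-0.047,0.518,-0.18]],[-1,[-0.107,0.275,0.079],[-0.047,0.518,-0.18]],[-1,[-0.107,0.275,0.079],[-0.047,0.518,-0.18]],[-1,[-0.107,0.275,0.079],[-0.047,0.518,-0.18]],[-1,[-0.107,0.275,0.079],[-0.047,0.518,-0.18]],[-1,[-0.107,0.275,0.079],[-0.047,0.518,-0.18]],[-1,[-0.107,0.275,0.079],[-0.047,0.518,-0.18]],[-1,[-0.107,0.275,0.079],[-0.047,0.518,-0.18]]]}}

```text
time: 13.93
tool_pos: [0.4652, -0.3316, 0.2426]
tool_rot: [-3.138, 0.005, 0.151]
contact_force: [0.1, -0.1, -4.7]
opening: 0.0197
```

```bash
python3 snap.py w13; python3 - <<'E'
from h import *
from cell import status
s=status.observe()
plan(s,[.463,-.331,.03],tool(np.radians(8.8)))
E
```

```text
13.9333 [ 0.4652 -0.3316  0.2426] [-3.1382  0.0046  0.151 ] q [-0.753  0.42   1.36  -0.002  1.367  0.667] v 0.05 F [ 0.1 -0.1 -4.7] op 0.0197
shift [-0.0021, 0.0006, 0.2127] rot [-0.0034, 0.0042, -0.0008] rows>= 5.1
```

View pics/w13.png

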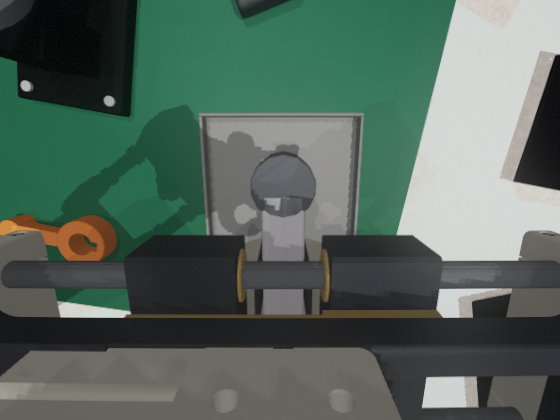

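Emit:
{"name": "jog_arm", "arguments": {"series": [[-1,[-0.002,0.0005,0.035],[-0.003,0.004,-0.001]],[-1,[-0.002,0.0005,0.075],[-0.003,0.004,-0.001]],[-1,[-0.002,0.0005,0.115],[-0.003,0.004,-0.001]],[-1,[-0.002,0.0005,0.155],[-0.003,0.004,-0.001]],[-1,[-0.002,0.0005,0.185],[-0.003,0.004,-0.001]],[-1,[-0.002,0.0005,0.205],[-0.003,0.004,-0.001]],[-1,[-0.002,0.0005,0.218],[-0.003,0.004,-0.001]],[-1,[-0.002,0.0005,0.225],[-0.003,0.004,-0.001]],[-1,[-0.002,0.0005,0.228],[-0.003,0.004,-0.001]],[-1,[-0.002,0.0005,0.23],[-0.003,0.004,-0.001]],[-1,[-0.002,0.0005,0.23],[-0.003,0.004,-0.001]]]}}

```text
time: 14.9
tool_pos: [0.4644, -0.3314, 0.0135]
tool_rot: [3.139, -0.001, 0.156]
contact_force: [-0.1, 0.8, -4.4]
opening: 0.0197
```

Emit:
{"name": "jog_arm", "arguments": {"series": [[-1,[0,0,0.001],[0,0,0]],[-1,[0,0,0.002],[0,0,0]],[-1,[0,0,0.002],[0,0,0]]]}}

```text
time: 15.15
tool_pos: [0.4639, -0.3317, 0.0115]
tool_rot: [3.139, -0.001, 0.155]
contact_force: [-1.1, 0.0, -4.0]
opening: 0.0194
```

```bash
python3 snap.py w14; python3 - <<'E'
from h import *
from cell import status
s=status.observe()
plan(s,[.463,-.331,.0093],tool(np.radians(8.8)))
E
```

```text
15.15 [ 0.4639 -0.3317  0.0115] [ 3.1393e+00 -1.3000e-03  1.5480e-01] q [-0.755  0.671  1.637 -0.     0.83   0.661] v 0.005 F [-1.1  0.  -4. ] op 0.0194
shift [-0.0008, -0.0008, 0.0021] rot [0.002, -0.0012, 0.0011] rows>= 0.1
```

Emit:
{"name": "jog_arm", "arguments": {"series": [[-1,[0,0,0.001],[0.002,-0.001,0]],[-1,[0,0,0.002],[0.002,-0.001,0]],[-1,[0,0,0.0025],[0.002,-0.001,0]],[-1,[0,0,0.0025],[0.002,-0.001,0]]]}}

```text
time: 15.53
tool_pos: [0.4637, -0.3315, 0.0084]
tool_rot: [-3.141, 0.0, 0.155]
contact_force: [-0.3, 0.5, -4.2]
opening: 0.0193
```

Emit:
{"name": "jog_arm", "arguments": {"series": [[-1,[0,0,0.0005],[0,0,0]],[-1,[0,0,0.0005],[0,0,0]]]}}

```text
time: 15.7
tool_pos: [0.4637, -0.3316, 0.0084]
tool_rot: [-3.141, 0.0, 0.155]
contact_force: [-1.5, 0.4, 2.2]
opening: 0.0197
```

Emit:
{"name": "jog_arm", "arguments": {"series": [[0.3,[0,0,0],[0,0,0]],[0.3,[0,0,0],[0,0,0]],[0.3,[0,0,0],[0,0,0]],[0.3,[0,0,0],[0,0,0]],[0.3,[0,0,0],[0,0,0]],[0.3,[0,0,-0.01],[0,0,0]],[0.3,[0,0,-0.04],[0,0,0]],[1,[0,0,-0.08],[0,0,0]],[1,[0,0,-0.12],[0,0,0]],[1,[0,0,-0.16],[0,0,0]],[1,[0,0,-0.2],[0,0,0]],[1,[0,0,-0.24],[0,0,0]]]}}

```text
time: 16.7
tool_pos: [0.4635, -0.3312, 0.251]
tool_rot: [3.141, -0.0, 0.155]
contact_force: [1.5, -0.6, 1.3]
opening: 0.0887
```

```bash
python3 snap.py w15; python3 - <<'E'
from fitarm import *
from cell import status
d=pickle.load(open("w15.pkl","rb"))
# arm A view pose: c=(.5768,.3438) ang -18.1
a=np.radians(-18.1); Mt=tool(a+np.pi); p=np.array([.5768,.3438,.21]); p[:2]-=.05*Mt[:2,0]
print(p); s=status.observe()
mid=[.50,.05,.33]; plan(s,mid,tool(1.4)); 
E
```

```text
16.7 [ 0.4635 -0.3312  0.251 ] [ 3.1414e+00 -3.0000e-04  1.5490e-01] q [-0.755  0.408  1.356  0.     1.377  0.661] v 1.143 F [ 1.5 -0.6  1.3] op 0.0887
[0.62432579 0.32826618 0.21      ]
shift [0.0935, -0.3728, -0.0736] rot [0.0156, -0.0008, -1.2449] rows>= 10.0
```

View pics/w15.png

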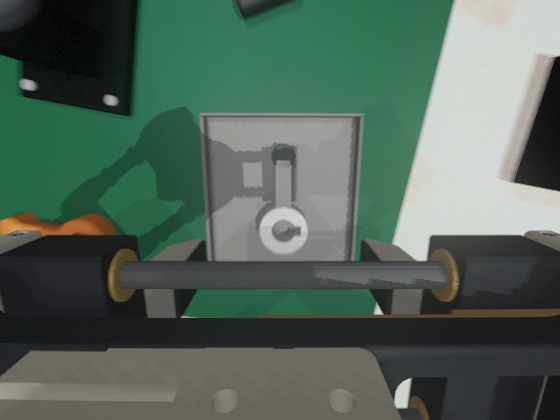

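Emit:
{"name": "jog_arm", "arguments": {"series": [[1,[0.0935,-0.373,-0.0735],[0,0,-1.245]],[1,[0.0935,-0.373,-0.0735],[0,0,-1.245]],[1,[0.0935,-0.373,-0.0735],[0,0,-1.245]],[1,[0.0935,-0.373,-0.0735],[0,0,-1.245]],[1,[0.0935,-0.373,-0.0735],[0,0,-1.245]],[1,[0.0935,-0.373,-0.0735],[0,0,-1.245]],[1,[0.0935,-0.373,-0.0735],[0,0,-1.245]],[1,[0.0935,-0.373,-0.0735],[0,0,-1.245]],[1,[0.0935,-0.373,-0.0735],[0,0,-1.245]],[1,[0.0935,-0.373,-0.0735],[0,0,-1.245]],[1,[0.0935,-0.373,-0.0735],[0,0,-1.245]]]}}

```text
time: 17.67
tool_pos: [0.4987, 0.0549, 0.323]
tool_rot: [3.14, -0.002, 1.41]
contact_force: [0.4, 0.1, -1.0]
opening: 0.0917
```

```bash
python3 - <<'E'
from h import *
from cell import status
s=status.observe(); print(s["tool_pos"],s["tool_rot"])
plan(s,[.6243,.3283,.21],tool(np.radians(161.9)))
E
```

```text
[0.49869714 0.05491611 0.32302746] [ 3.13973196e+00 -1.86825366e-03  1.41015016e+00]
shift [0.2897, 0.08, 0.1137] rot [0.0029, -0.0002, -1.4155] rows>= 11.3
```

Emit:
{"name": "jog_arm", "arguments": {"series": [[1,[0.29,0.08,0.114],[0.003,0,-1.416]],[1,[0.29,0.08,0.114],[0.003,0,-1.416]],[1,[0.29,0.08,0.114],[0.003,0,-1.416]],[1,[0.29,0.08,0.114],[0.003,0,-1.416]],[1,[0.29,0.08,0.114],[0.003,0,-1.416]],[1,[0.29,0.08,0.114],[0.003,0,-1.416]],[1,[0.29,0.08,0.114],[0.003,0,-1.416]],[1,[0.29,0.08,0.114],[0.003,0,-1.416]],[1,[0.29,0.08,0.114],[0.003,0,-1.416]],[1,[0.29,0.08,0.114],[0.003,0,-1.416]],[1,[0.29,0.08,0.114],[0.003,0,-1.416]],[1,[0.29,0.08,0.114],[0.003,0,-1.416]]]}}

```text
time: 18.67
tool_pos: [0.6272, 0.3224, 0.2071]
tool_rot: [-3.139, -0.003, 2.819]
contact_force: [0.3, 0.6, -0.1]
opening: 0.0919
```

Emit:
{"name": "jog_arm", "arguments": {"series": [[1,[0,0,0],[0,0,0]],[1,[0,0,0],[0,0,0]]]}}

```text
time: 18.83
tool_pos: [0.6271, 0.3225, 0.2076]
tool_rot: [-3.139, -0.002, 2.812]
contact_force: [0.2, -1.1, 0.4]
opening: 0.0918
```

```bash
python3 snap.py w16;  python3 - <<'E'
from fitarm import *
d=pickle.load(open("w16.pkl","rb")); p=fitarm(pts(d).reshape(-1,3),.5768,.3438,np.radians(-18.1))
overlay(d,p,230,340,80,240,4,"pics/ovA.png")
from cell import status
plan(status.observe(),[p[0],p[1],.0045],tool(p[3]+np.pi))
E
```

```text
18.8333 [0.6271 0.3225 0.2076] [-3.1394e+00 -2.4000e-03  2.8118e+00] q [ 0.366  0.706  0.959 -0.     1.479 -0.875] v 0.004 F [ 0.2 -1.1  0.4] op 0.0918
3363 [5.74e-01 3.43e-01 2.00e-04] -17.85 rms 0.0007
shift [0.0563, 0.0025, 0.2033] rot [-0.0019, -0.0024, -0.0178] rows>= 5.1
```

View pics/ovA.png

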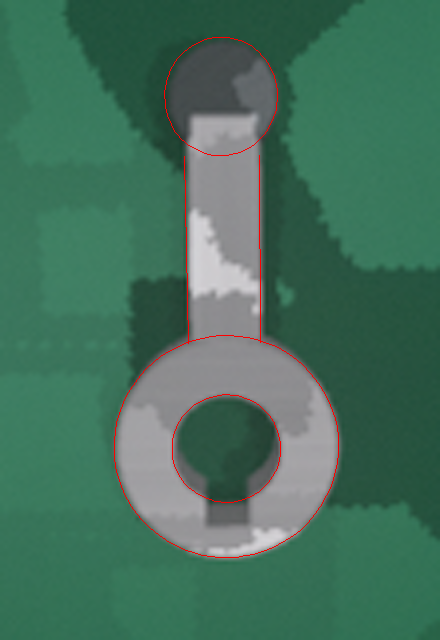

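View pics/w16.png

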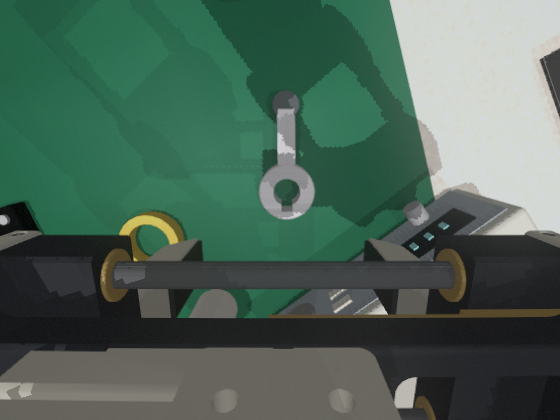

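```bash
python3 - <<'E'
from h import *
c=np.array([.574,.343]);a=np.radians(162.1);X=np.array([np.cos(a),np.sin(a)]);Y=np.array([np.sin(a),-np.cos(a)])
for f in("top0","scene0"):
    P=pts(pickle.load(open(f+".pkl","rb"))).reshape(-1,3);P=P[np.isfinite(P).all(1)]
    m=(P[:,2]>.04)&(np.hypot(*(P[:,:2]-c).T)<.25)&(P[:,2]<.3); q=P[m]; l=np.c_[(q[:,:2]-c)@X,(q[:,:2]-c)@Y,q[:,2]]
    i=np.argsort(np.maximum(abs(l[:,0])-.04,0)+np.maximum(abs(l[:,1])-.095,0))[:400:60]; print(f,l[i].round(3).tolist())
E
```

```text
top0 [[0.016, -0.004, 0.044], [-0.133, 0.098, 0.05], [-0.139, 0.093, 0.117], [-0.117, 0.12, 0.103], [-0.103, 0.137, 0.049], [-0.079, 0.162, 0.071], [-0.093, 0.15, 0.045]]
scene0 [[-0.139, 0.097, 0.118], [-0.122, 0.124, 0.119], [-0.156, 0.084, 0.118], [-0.074, 0.181, 0.12], [-0.083, 0.175, 0.118], [-0.123, 0.138, 0.12], [-0.134, 0.13, 0.119]]
```

Emit:
{"name": "jog_arm", "arguments": {"series": [[1,[0.03,0.0025,0.02],[-0.002,-0.002,-0.018]],[1,[0.0563,0.0025,0.05],[-0.002,-0.002,-0.018]],[1,[0.0563,0.0025,0.09],[-0.002,-0.002,-0.018]],[1,[0.0563,0.0025,0.13],[-0.002,-0.002,-0.018]],[1,[0.0563,0.0025,0.165],[-0.002,-0.002,-0.018]],[0.5,[0.0563,0.0025,0.19],[-0.002,-0.002,-0.018]],[0.2,[0.0563,0.0025,0.2],[-0.002,-0.002,-0.018]],[0,[0.0563,0.0025,0.2],[-0.002,-0.002,-0.018]],[0,[0.0563,0.0025,0.2],[-0.002,-0.002,-0.018]]], "squeeze": 50}}

```text
time: 19.63
tool_pos: [0.5745, 0.3438, 0.0087]
tool_rot: [3.141, 0.001, 2.833]
contact_force: [0.3, 0.4, 0.7]
opening: 0.07
```

```bash
python3 snap.py w17;  python3 - <<'E'
from fitarm import *
d=pickle.load(open("w17.pkl","rb")); p=fitarm(pts(d).reshape(-1,3),.574,.343,np.radians(-17.85))
from cell import status
plan(status.observe(),[.574,.343,.0045],tool(p[3]+np.pi))
E
```

```text
19.6333 [0.5745 0.3438 0.0087] [3.1406e+00 5.0000e-04 2.8328e+00] q [ 0.425  0.817  1.319  0.     1.005 -0.838] v 0.035 F [0.3 0.4 0.7] op 0.07
7110 [5.747e-01 3.430e-01 2.000e-04] -18.16 rms 0.0006
shift [0.0008, -0.0015, 0.0053] rot [0.0025, 0.0021, 0.0084] rows>= 0.1
```

Emit:
{"name": "jog_arm", "arguments": {"series": [[0,[0,0,0.0042],[0.0015,0.001,0.008]],[0,[0,0,0.0042],[0.0015,0.001,0.008]],[-1,[0,0,0.0042],[0.0015,0.001,0.008]],[-1,[0,0,0.0042],[0.0015,0.001,0.008]],[-1,[0,0,0.0042],[0.0015,0.001,0.008]],[-1,[0,0,0.0042],[0.0015,0.001,0.008]],[-1,[0,0,0.0042],[0.0015,0.001,0.008]],[-1,[0,0,0.0042],[0.0015,0.001,0.008]],[-1,[0,0,0.0042],[0.0015,0.001,0.008]],[-1,[0,0,0.0042],[0.0015,0.001,0.008]],[-1,[0,0,0.0042],[0.0015,0.001,0.008]],[-1,[0,0,0.0042],[0.0015,0.001,0.008]]], "squeeze": 50}}

```text
time: 20.68
tool_pos: [0.5738, 0.3438, 0.0038]
tool_rot: [-3.141, -0.001, 2.826]
contact_force: [-0.5, -0.5, 1.8]
opening: 0.02
```

```bash
python3 snap.py w18;  python3 - <<'E'
from fitarm import *
d=pickle.load(open("w18.pkl","rb")); s=d["s"]; p=fitarm(pts(d).reshape(-1,3),.574,.343,np.radians(-17.85))
print("arm centre in tool",(Rt(s).T@(p[:3]-s["tool_pos"])).round(4), "bar yaw err deg",np.degrees(p[3]+np.pi-s["tool_rot"][2]))
plan(s,[.52,.06,.30],tool(1.4))
E
```

```text
20.6833 [0.5738 0.3438 0.0038] [-3.1406e+00 -1.1000e-03  2.8259e+00] q [ 0.425  0.824  1.321  0.     0.999 -0.83 ] v 0.001 F [-0.5 -0.5  1.8] op 0.02
6659 [5.750e-01 3.429e-01 2.000e-04] -17.76 rms 0.0008
arm centre in tool [-0.0014 -0.0005  0.0036] bar yaw err deg 0.32682849379526835
shift [-0.0366, -0.2868, -0.296] rot [-0.0016, -0.0002, 1.4259] rows>= 11.4
```

Emit:
{"name": "jog_arm", "arguments": {"series": [[-1,[0,0,-0.02],[0,0,0]],[-1,[0,0,-0.06],[0,0,0]],[-1,[0,-0.01,-0.1],[0,0,0.12]],[-1,[0,-0.03,-0.135],[0,0,0.24]],[-1,[-0.005,-0.06,-0.165],[0,0,0.36]],[-1,[-0.01,-0.09,-0.19],[0,0,0.48]],[-1,[-0.015,-0.12,-0.215],[0,0,0.6]],[-1,[-0.02,-0.15,-0.235],[0,0,0.72]],[-1,[-0.025,-0.185,-0.255],[0,0,0.84]],[-1,[-0.03,-0.22,-0.275],[0,0,0.96]],[-1,[-0.035,-0.255,-0.29],[0,0,1.08]],[-1,[-0.0365,-0.287,-0.296],[0,0,1.2]]]}}

```text
time: 21.73
tool_pos: [0.5198, 0.0578, 0.3015]
tool_rot: [3.141, 0.001, 1.619]
contact_force: [1.0, -1.0, -3.6]
opening: 0.0197
```

```bash
python3 - <<'E'
from tgt import *
b=[-.051,0,.0038]
s=status.observe(); print(s["tool_pos"],s["tool_rot"],s["contact_force"],s["opening"])
plan(s,tcp(.10,b)-[.09,0,-.05],M)
E
```

```text
[0.51980316 0.05776605 0.3014607 ] [3.14108028e+00 1.34750708e-03 1.61949072e+00] [ 0.98852363 -1.03803074 -3.59176543] 0.019667972407001095
shift [-0.1254, 0.0925, 0.0573] rot [0.4321, -0.3977, 1.6068] rows>= 13.7
```

Emit:
{"name": "jog_arm", "arguments": {"series": [[-1,[-0.01,0.008,0],[0.432,-0.398,1.607]],[-1,[-0.02,0.016,0],[0.432,-0.398,1.607]],[-1,[-0.03,0.024,0],[0.432,-0.398,1.607]],[-1,[-0.04,0.032,0.01],[0.432,-0.398,1.607]],[-1,[-0.05,0.04,0.015],[0.432,-0.398,1.607]],[-1,[-0.06,0.048,0.02],[0.432,-0.398,1.607]],[-1,[-0.075,0.056,0.03],[0.432,-0.398,1.607]],[-1,[-0.09,0.064,0.04],[0.432,-0.398,1.607]],[-1,[-0.1,0.072,0.045],[0.432,-0.398,1.607]],[-1,[-0.11,0.08,0.05],[0.432,-0.398,1.607]],[-1,[-0.12,0.088,0.055],[0.432,-0.398,1.607]],[-1,[-0.1255,0.0925,0.0573],[0.432,-0.398,1.607]]]}}

```text
time: 22.73
tool_pos: [0.6194, -0.0613, 0.24]
tool_rot: [-3.088, 0.475, 0.195]
contact_force: [0.6, 0.1, -4.6]
opening: 0.0199
```

```bash
python3 - <<'E'
from tgt import *
b=[-.051,0,.0038]
s=status.observe(); print(s["tool_pos"],s["tool_rot"],s["contact_force"],s["opening"])
plan(s,tcp(.10,b)-[.09,0,-.05],M)
plan(s,tcp(.062,b),M)
E
```

```text
[ 0.61937233 -0.06133649  0.24001368] [-3.08799451  0.47538659  0.19484512] [ 0.55302661  0.12743155 -4.62638007] 0.019868700442632455
shift [-0.0032, 0.0013, -0.0033] rot [0.054, -0.0427, 0.1979] rows>= 1.7
shift [0.0968, 0.0167, 0.0377] rot [0.054, -0.0427, 0.1979] rows>= 2.5
```

Emit:
{"name": "jog_arm", "arguments": {"series": [[-1,[-0.003,0.001,-0.003],[0.054,-0.043,0.198]],[-1,[-0.003,0.001,-0.003],[0.054,-0.043,0.198]],[-1,[0.015,0.004,0.004],[0.054,-0.043,0.198]],[-1,[0.03,0.006,0.01],[0.054,-0.043,0.198]],[-1,[0.045,0.009,0.016],[0.054,-0.043,0.198]],[-1,[0.06,0.011,0.022],[0.054,-0.043,0.198]],[-1,[0.075,0.014,0.028],[0.054,-0.043,0.198]],[-1,[0.087,0.016,0.033],[0.054,-0.043,0.198]],[-1,[0.097,0.0167,0.037],[0.054,-0.043,0.198]],[-1,[0.097,0.0167,0.0377],[0.054,-0.043,0.198]],[-1,[0.097,0.0167,0.0377],[0.054,-0.043,0.198]]]}}

```text
time: 23.65
tool_pos: [0.6891, -0.061, 0.1616]
tool_rot: [-3.139, 0.523, -0.022]
contact_force: [-1.3, -0.2, -3.1]
opening: 0.0193
```

```bash
python3 snap.py w19; sed -i 's/\[-.051,0,.0043\]/[-.051,0,.0038]/' wfit.py; python3 wfit.py w19 .062
```

```text
23.65 [ 0.6891 -0.061   0.1616] [-3.1392  0.5232 -0.0221] q [-0.167  1.164  0.248 -0.089  2.246  1.389] v 0.048 F [-1.3 -0.2 -3.1] op 0.0193
shift [0.0003, 0.0015, -0.0] rot [0.0012, -0.0004, 0.0062] rows>= 0.1
post 1 489 [[-0.1031, 0.0183, 0.0134], [-0.097, 0.0225, 0.0378], [-0.0884, 0.0278, 0.0394]]
post -1 369 [[-0.1031, -0.0273, 0.0102], [-0.0982, -0.0232, 0.038], [-0.0881, -0.0177, 0.0394]]
foot tool frame 4432 [[0.021, -0.0125, -0.0296], [0.0413, 0.0001, -0.0283], [0.0575, 0.013, -0.0261]]
foot head frame [[-0.1082, -0.0143, 0.0919], [-0.0921, -0.0016, 0.0941], [-0.0717, 0.0112, 0.0954]]
```

Emit:
{"name": "jog_arm", "arguments": {"series": [[-1,[0.001,0.0015,0],[0.001,0,0.006]],[-1,[0.001,0.0015,0],[0.001,0,0.006]],[-1,[0.001,0.0015,0.003],[0.001,0,0.006]],[-1,[0.001,0.0015,0.006],[0.001,0,0.006]],[-1,[0.001,0.0015,0.009],[0.001,0,0.006]],[-1,[0.001,0.0015,0.012],[0.001,0,0.006]],[-1,[0.001,0.0015,0.015],[0.001,0,0.006]],[-1,[0.001,0.0015,0.018],[0.001,0,0.006]],[-1,[0.001,0.0015,0.021],[0.001,0,0.006]],[-1,[0.001,0.0015,0.021],[0.001,0,0.006]]]}}

```text
time: 24.53
tool_pos: [0.6794, -0.0622, 0.1449]
tool_rot: [3.141, 0.521, -0.029]
contact_force: [-0.1, 0.2, -4.2]
opening: 0.0196
```

```bash
python3 snap.py w20; python3 wfit.py w20 .04; python3 -c "
from cell import status; print(status.observe()['torque'])"
```

```text
24.5333 [ 0.6794 -0.0622  0.1449] [ 3.1411  0.5211 -0.0293] q [-0.171  1.118  0.393 -0.084  2.146  1.402] v 0.029 F [-0.1  0.2 -4.2] op 0.0196
shift [0.0003, -0.0, 0.0026] rot [0.0004, -0.0025, -0.0] rows>= 0.1
post 1 596 [[-0.1031, 0.0183, 0.0093], [-0.0972, 0.0227, 0.038], [-0.0882, 0.0278, 0.0393]]
post -1 583 [[-0.1031, -0.027, 0.0103], [-0.0972, -0.0219, 0.038], [-0.0881, -0.0176, 0.0393]]
foot tool frame 4433 [[0.021, -0.0125, -0.0296], [0.0413, 0.0001, -0.0283], [0.0575, 0.013, -0.0261]]
foot head frame [[-0.1081, -0.0125, 0.0727], [-0.092, 0.0002, 0.0749], [-0.0717, 0.013, 0.0761]]
[ 0.02575244 -0.61593957  0.0058518 ]
```

Emit:
{"name": "jog_arm", "arguments": {"series": [[-1,[0.0008,0,0.002],[0,-0.0025,0]],[-1,[0.0008,0,0.004],[0,-0.0025,0]],[-1,[0.0008,0,0.006],[0,-0.0025,0]],[-1,[0.0008,0,0.008],[0,-0.0025,0]],[-1,[0.0008,0,0.01],[0,-0.0025,0]],[-1,[0.0008,0,0.012],[0,-0.0025,0]],[-1,[0.0008,0,0.014],[0,-0.0025,0]],[-1,[0.0008,0,0.016],[0,-0.0025,0]],[-1,[0.0008,0,0.018],[0,-0.0025,0]],[-1,[0.0008,0,0.018],[0,-0.0025,0]]]}}

```text
time: 25.42
tool_pos: [0.6713, -0.062, 0.1291]
tool_rot: [3.141, 0.523, -0.029]
contact_force: [0.2, 0.5, -4.1]
opening: 0.0195
```

```bash
python3 snap.py w21; python3 wfit.py w21 .025; python3 -c "
from cell import status; print(status.observe()['torque'])"
```

```text
25.4167 [ 0.6713 -0.062   0.1291] [ 3.141   0.5232 -0.0294] q [-0.172  1.096  0.484 -0.082  2.079  1.407] v 0.017 F [ 0.2  0.5 -4.1] op 0.0195
shift [-0.0006, -0.0, -0.0001] rot [0.0005, -0.0004, -0.0001] rows>= 0.0
post 1 809 [[-0.1031, 0.0183, 0.0118], [-0.0966, 0.0222, 0.0379], [-0.0879, 0.0277, 0.0394]]
post -1 794 [[-0.103, -0.0269, 0.0122], [-0.0966, -0.0215, 0.0379], [-0.0879, -0.0176, 0.0394]]
foot tool frame 5454 [[0.0212, -0.0233, -0.0296], [0.0422, 0.0001, -0.0282], [0.0574, 0.0233, -0.0053]]
foot head frame [[-0.109, -0.0233, 0.0341], [-0.0937, 0.0002, 0.0569], [-0.0728, 0.0233, 0.0583]]
[ 0.00881791 -0.67353299  0.05236605]
```

Emit:
{"name": "jog_arm", "arguments": {"series": [[-1,[0,0,0.001],[0,0,0]],[-1,[0,0,0.002],[0,0,0]],[-1,[0,0,0.003],[0,0,0]],[-1,[0,0,0.004],[0,0,0]],[-1,[0,0,0.005],[0,0,0]],[-1,[0,0,0.006],[0,0,0]]]}}

```text
time: 25.97
tool_pos: [0.6685, -0.062, 0.1241]
tool_rot: [3.141, 0.523, -0.029]
contact_force: [0.1, -0.2, -3.3]
opening: 0.02
```

Emit:
{"name": "jog_arm", "arguments": {"series": [[-1,[0,0,0.001],[0,0,0]],[-1,[0,0,0.002],[0,0,0]],[-1,[0,0,0.003],[0,0,0]]]}}

```text
time: 26.22
tool_pos: [0.6671, -0.0619, 0.1215]
tool_rot: [3.141, 0.522, -0.029]
contact_force: [0.4, -0.4, -4.8]
opening: 0.0195
```

```bash
python3 snap.py w22; python3 wfit.py w22 .016; python3 -c "
from cell import status; print(status.observe()['torque'])"
```

```text
26.2167 [ 0.6671 -0.0619  0.1215] [ 3.141   0.5224 -0.0294] q [-0.173  1.085  0.528 -0.081  2.046  1.41 ] v 0.059 F [ 0.4 -0.4 -4.8] op 0.0195
shift [-0.0007, -0.0001, 0.0002] rot [0.0006, -0.0012, -0.0001] rows>= 0.0
post 1 1206 [[-0.1031, 0.0113, 0.0134], [-0.0965, 0.0203, 0.0382], [-0.088, 0.0276, 0.0489]]
post -1 1124 [[-0.1031, -0.0268, 0.0123], [-0.0964, -0.02, 0.0382], [-0.0881, -0.0114, 0.0489]]
foot tool frame 5731 [[0.0213, -0.0235, -0.0295], [0.0424, 0.0001, -0.0281], [0.0574, 0.0235, -0.0055]]
foot head frame [[-0.1091, -0.0234, 0.0256], [-0.0941, 0.0002, 0.0482], [-0.0729, 0.0236, 0.0496]]
[-0.02369724 -0.67377089  0.0327143 ]
```

Past the key (h≈16 mm) with no contact force. Continuing down.

Emit:
{"name": "jog_arm", "arguments": {"series": [[-1,[0,0,0.001],[0,-0.001,0]],[-1,[0,0,0.002],[0,-0.001,0]],[-1,[0,0,0.003],[0,-0.001,0]],[-1,[0,0,0.004],[0,-0.001,0]],[-1,[0,0,0.005],[0,-0.001,0]],[-1,[0,0,0.006],[0,-0.001,0]],[-1,[0,0,0.007],[0,-0.001,0]],[-1,[0,0,0.008],[0,-0.001,0]],[-1,[0,0,0.009],[0,-0.001,0]],[-1,[0,0,0.009],[0,-0.001,0]]]}}

```text
time: 27.1
tool_pos: [0.6625, -0.0618, 0.1136]
tool_rot: [3.141, 0.524, -0.029]
contact_force: [0.2, -0.2, -4.0]
opening: 0.0195
```

```bash
python3 snap.py w23; python3 wfit.py w23 0; python3 -c "
from cell import status; print(status.observe()['torque'])"
```

```text
27.1 [ 0.6625 -0.0618  0.1136] [ 3.141   0.5239 -0.0294] q [-0.173  1.076  0.568 -0.08   2.015  1.411] v 0.006 F [ 0.2 -0.2 -4. ] op 0.0195
shift [-0.0007, -0.0001, 0.0071] rot [0.0005, 0.0003, -0.0001] rows>= 0.2
post 1 1377 [[-0.1031, 0.0114, 0.011], [-0.0964, 0.0204, 0.0381], [-0.0881, 0.0277, 0.0398]]
post -1 1296 [[-0.103, -0.0267, 0.0108], [-0.0963, -0.0199, 0.0381], [-0.0881, -0.0114, 0.0397]]
foot tool frame 6085 [[0.0214, -0.0237, -0.0295], [0.0427, 0.0001, -0.0281], [0.0573, 0.0236, -0.0065]]
foot head frame [[-0.109, -0.0235, 0.0174], [-0.0943, 0.0002, 0.039], [-0.0731, 0.0237, 0.0404]]
[-0.01513587 -0.6406008   0.02274017]
```

Emit:
{"name": "jog_arm", "arguments": {"series": [[-1,[0,0,0.001],[0,0,0]],[-1,[0,0,0.002],[0,0,0]],[-1,[0,0,0.003],[0,0,0]],[-1,[0,0,0.004],[0,0,0]],[-1,[0,0,0.005],[0,0,0]],[-1,[0,0,0.006],[0,0,0]],[-1,[0,0,0.006],[0,0,0]]]}}

```text
time: 27.73
tool_pos: [0.6594, -0.0617, 0.1084]
tool_rot: [3.141, 0.524, -0.029]
contact_force: [0.1, -0.4, -4.4]
opening: 0.0197
```

Emit:
{"name": "jog_arm", "arguments": {"series": [[-1,[0,0,0.0005],[0,0,0]],[-1,[0,0,0.001],[0,0,0]],[-1,[0,0,0.001],[0,0,0]]]}}

```text
time: 27.98
tool_pos: [0.6591, -0.0617, 0.1077]
tool_rot: [3.141, 0.524, -0.029]
contact_force: [0.2, 0.5, -4.2]
opening: 0.0196
```

```bash
python3 snap.py w24; python3 wfit.py w24 0; python3 -c "
from cell import status; print(status.observe()['torque'])"
```

```text
27.9833 [ 0.6591 -0.0617  0.1077] [ 3.141   0.5235 -0.0294] q [-0.174  1.069  0.599 -0.08   1.991  1.413] v 0.003 F [ 0.2  0.5 -4.2] op 0.0196
shift [-0.0007, -0.0001, 0.0003] rot [0.0006, -0.0001, -0.0001] rows>= 0.0
post 1 1523 [[-0.1031, 0.0114, 0.0096], [-0.0964, 0.0205, 0.0373], [-0.088, 0.0276, 0.0392]]
post -1 1445 [[-0.103, -0.0268, 0.0099], [-0.0962, -0.0199, 0.0375], [-0.088, -0.0115, 0.0393]]
foot tool frame 6313 [[0.0214, -0.0236, -0.0347], [0.0428, 0.0001, -0.0284], [0.0571, 0.0237, -0.0068]]
foot head frame [[-0.1088, -0.0235, 0.0109], [-0.0945, 0.0002, 0.0325], [-0.0731, 0.0238, 0.0388]]
[ 0.03618998 -0.61573159 -0.01256891]
```

Emit:
{"name": "jog_arm", "arguments": {"series": [[-1,[0,0,0.0005],[0,0,0]],[-1,[0,0,0.0005],[0,0,0]]]}}

```text
time: 28.2
tool_pos: [0.659, -0.0617, 0.1075]
tool_rot: [3.141, 0.523, -0.03]
contact_force: [0.6, -0.3, -4.4]
opening: 0.0193
```

Emit:
{"name": "jog_arm", "arguments": {"series": [[-1,[0,0,0.0005],[0,0,0]],[-1,[0,0,0.0005],[0,0,0]]]}}

```text
time: 28.37
tool_pos: [0.659, -0.0617, 0.1074]
tool_rot: [3.141, 0.522, -0.03]
contact_force: [2.8, -0.4, -1.8]
opening: 0.0202
```

Emit:
{"name": "jog_arm", "arguments": {"series": [[-1,[0,0,0.0005],[0,0,0]],[-1,[0,0,0.0005],[0,0,0]]]}}

```text
time: 28.53
tool_pos: [0.659, -0.0617, 0.1074]
tool_rot: [3.141, 0.521, -0.03]
contact_force: [5.9, 0.6, 1.2]
opening: 0.0197
```

Emit:
{"name": "jog_arm", "arguments": {"series": [[-1,[0,0,0.0005],[0,-0.001,0]],[-1,[0,0,0.0005],[0,-0.001,0]],[-1,[0,0,0.0005],[0,-0.001,0]]]}}

```text
time: 28.78
tool_pos: [0.659, -0.0617, 0.1073]
tool_rot: [3.14, 0.521, -0.03]
contact_force: [5.9, 0.2, 3.6]
opening: 0.0194
```

Emit:
{"name": "jog_arm", "arguments": {"series": [[-0.5,[0,0,0],[0,0,0]],[-0.3,[0,0,0],[0,0,0]],[-0.2,[0,0,0],[0,0,0]],[-0.2,[0,0,0],[0,0,0]],[-0.2,[0,0,0],[0,0,0]]]}}

```text
time: 29.2
tool_pos: [0.6578, -0.0616, 0.1058]
tool_rot: [3.141, 0.525, -0.029]
contact_force: [0.1, -0.7, 0.3]
opening: 0.0366
```

```bash
python3 snap.py w25; python3 wfit.py w25 0; python3 - <<'E'
from h import *
crop(pickle.load(open("w25.pkl","rb")),180,390,100,300,3,"pics/w25c.png")
E
```

```text
29.2 [ 0.6578 -0.0616  0.1058] [ 3.1411  0.5254 -0.0294] q [-0.174  1.069  0.606 -0.08   1.987  1.413] v 0.003 F [ 0.1 -0.7  0.3] op 0.0366
shift [-0.0006, -0.0001, -0.002] rot [0.0005, 0.0019, -0.0001] rows>= 0.0
post 1 1603 [[-0.1032, 0.0115, 0.01], [-0.0966, 0.0203, 0.0371], [-0.0882, 0.0276, 0.0392]]
post -1 1472 [[-0.1031, -0.0268, 0.0095], [-0.0965, -0.02, 0.0375], [-0.0881, -0.0115, 0.0393]]
foot tool frame 5318 [[0.0211, -0.0186, -0.0323], [0.0432, 0.0006, -0.0261], [0.0585, 0.0192, -0.0065]]
foot head frame [[-0.1101, -0.0185, 0.0082], [-0.0948, 0.0007, 0.0279], [-0.0728, 0.0193, 0.034]]
```

View pics/w25c.png

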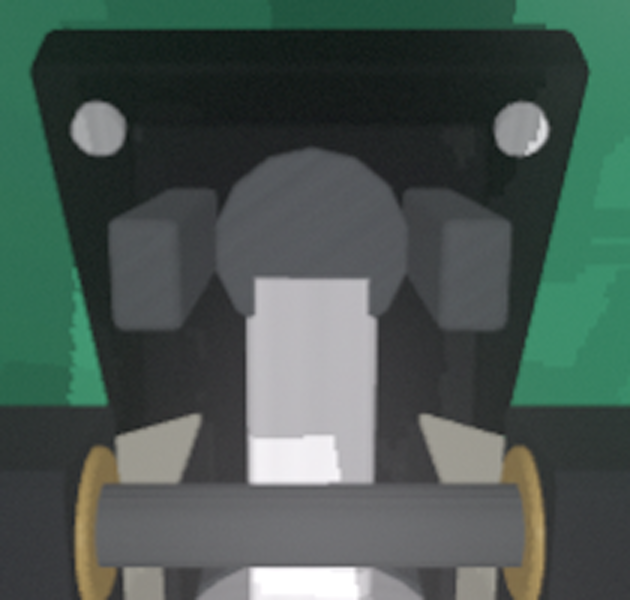

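Emit:
{"name": "jog_arm", "arguments": {"series": [[-0.2,[0,0,-0.003],[0,0,0]],[-0.2,[0,0,-0.01],[0,0,0]],[-0.2,[0,0,-0.02],[0,0,0]],[-0.2,[0,0,-0.03],[0,0,0]],[-0.2,[0,0,-0.04],[0,0,0]],[-0.2,[0,0,-0.05],[0,0,0]],[-0.2,[0,0,-0.06],[0,0,0]],[-0.2,[0,0,-0.065],[0,0,0]],[-0.2,[-0.01,0,-0.07],[0,0,0]],[-0.2,[-0.04,0,-0.085],[0,0,0]],[-0.2,[-0.07,0,-0.1],[0,0,0]],[-0.2,[-0.1,0,-0.11],[0,0,0]]]}}

```text
time: 30.25
tool_pos: [0.626, -0.0606, 0.2522]
tool_rot: [3.141, 0.525, -0.029]
contact_force: [1.8, 0.5, 0.8]
opening: 0.0366
```

```bash
python3 snap.py w26;  python3 - <<'E'
from h import *
from cell import status
s=status.observe()
plan(s,[.47,-.18,.33],tool(.8))
E
```

```text
30.25 [ 0.626  -0.0606  0.2522] [ 3.1409  0.5246 -0.0294] q [-0.18   0.917  0.54  -0.094  2.202  1.385] v 1.057 F [1.8 0.5 0.8] op 0.0366
shift [-0.1656, 0.1241, 0.0131] rot [-0.2135, 0.4895, -0.8108] rows>= 7.8
```

View pics/w26.png

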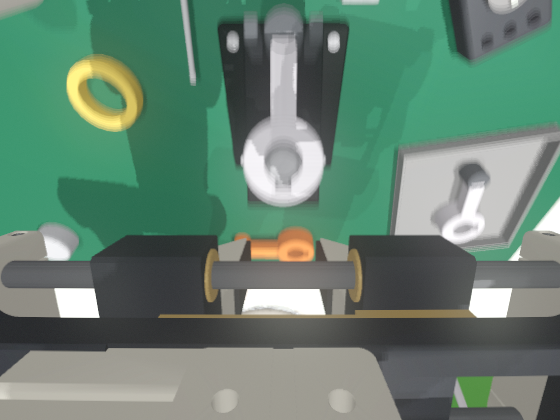

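Emit:
{"name": "jog_arm", "arguments": {"series": [[-0.2,[-0.166,0.124,0.013],[-0.2135,0.49,-0.811]],[-0.2,[-0.166,0.124,0.013],[-0.2135,0.49,-0.811]],[-0.2,[-0.166,0.124,0.013],[-0.2135,0.49,-0.811]],[-0.2,[-0.166,0.124,0.013],[-0.2135,0.49,-0.811]],[-0.2,[-0.166,0.124,0.013],[-0.2135,0.49,-0.811]],[-0.2,[-0.166,0.124,0.013],[-0.2135,0.49,-0.811]],[-0.2,[-0.166,0.124,0.013],[-0.2135,0.49,-0.811]],[-0.2,[-0.166,0.124,0.013],[-0.2135,0.49,-0.811]],[-0.2,[-0.166,0.124,0.013],[-0.2135,0.49,-0.811]],[-0.2,[-0.166,0.124,0.013],[-0.2135,0.49,-0.811]],[-0.2,[-0.166,0.124,0.013],[-0.2135,0.49,-0.811]]]}}

```text
time: 31.22
tool_pos: [0.4732, -0.1802, 0.3232]
tool_rot: [-3.136, 0.004, 0.798]
contact_force: [0.0, 0.4, -0.2]
opening: 0.037
```

```bash
python3 snap.py w27; python3 snap.py t27 top; python3 snap.py s27 scene; python3 - <<'E'
from fitarm import *
H=np.array([.6123,-.0602,.130]);A=axes(np.radians(-1.68))
d=pickle.load(open("w27.pkl","rb"));P=pts(d).reshape(-1,3);P=P[np.isfinite(P).all(1)];l=(P-H)@A
rr=np.hypot(l[:,0],l[:,1])
m=(rr>.019)&(rr<.030)&(l[:,2]>.01)&(l[:,2]<.08); print("hub top z",np.median(l[m,2]),m.sum())
for nm,k in (("uphill",l[:,0]>.01),("down",l[:,0]<-.01)): print(nm,np.median(l[m&k,2]))
m=(np.hypot(l[:,0]+.095,l[:,1])<.012)&(l[:,2]>.01)&(l[:,2]<.08); print("foot top z",np.median(l[m,2]),m.sum(),l[m,1].mean())
e=pickle.load(open("t27.pkl","rb")); o=pickle.load(open("top0.pkl","rb"))
cv2.imwrite("pics/dif.png",cv2.absdiff(e["img"],o["img"]))
crop(d,210,400,0,190,4,"pics/w27c.png")
E
```

```text
31.2167 [ 0.4732 -0.1802  0.3232] [-3.136   0.0036  0.7978] q [-0.514  0.254  1.384 -0.002  1.511  0.259] v 0.019 F [ 0.   0.4 -0.2] op 0.037
31.2667 [ 0.4734 -0.1801  0.3229] [-3.1357  0.0035  0.7988] q [-0.514  0.254  1.384 -0.002  1.51   0.258] v 0.013 F [ 0.3 -0.2 -0.9] op 0.0371
31.3167 [ 0.4735 -0.18    0.3227] [-3.1355  0.0034  0.7996] q [-0.514  0.254  1.384 -0.002  1.51   0.258] v 0.012 F [ 0.7 -0.1 -0.4] op 0.0363
hub top z 0.0343334959322463 762
uphill 0.035155291405415234
down 0.03296051336634101
foot top z nan 0 nan
  return _methods._mean(a, axis=axis, dtype=dtype,
  ret = ret.dtype.type(ret / rcount)
<stdin>:7: RuntimeWarning: Mean of empty slice.
```

View pics/w27.png

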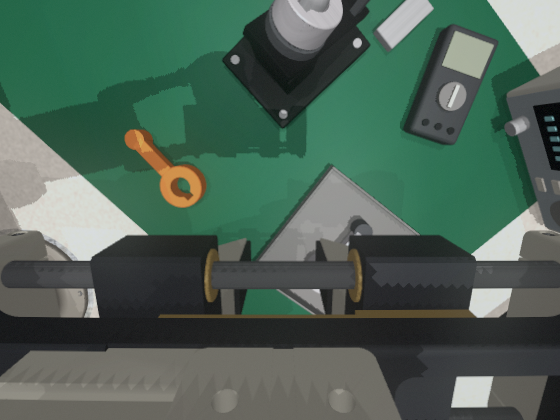

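View pics/t27.png

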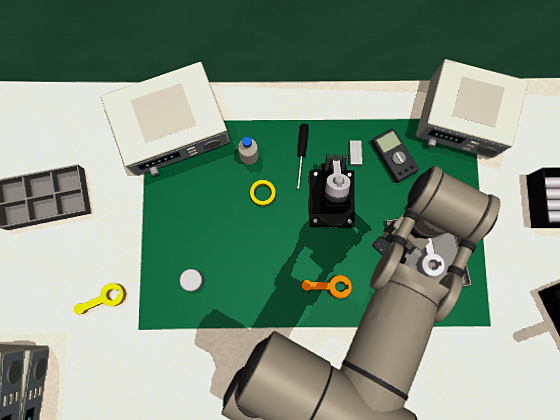

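View pics/dif.png

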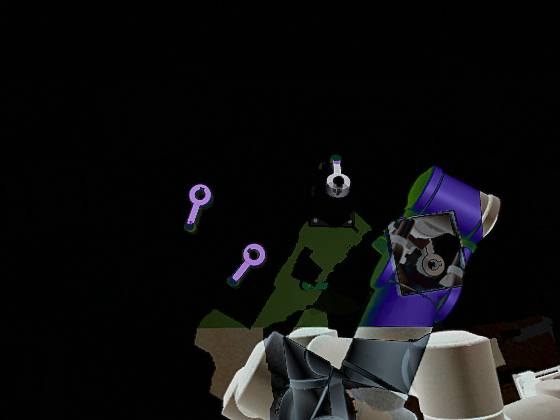

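View pics/s27.png

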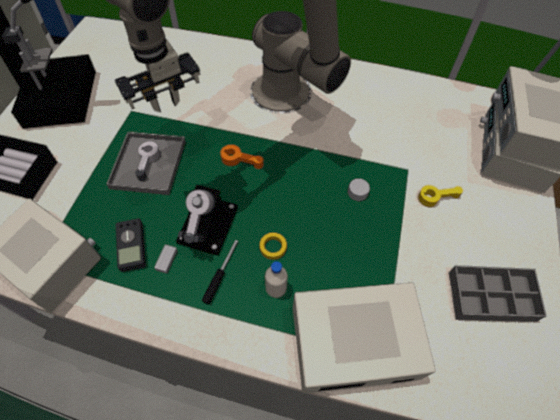

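```bash
python3 - <<'E'
from h import *
from cell import status
s=status.observe()
plan(s,[.545,-.14,.33],tool(.8))
E
```

```text
shift [0.0784, 0.0235, -0.0077] rot [-0.0061, 0.0032, 0.0002] rows>= 2.0
```

Emit:
{"name": "jog_arm", "arguments": {"series": [[-0.2,[0.04,0.012,-0.004],[-0.006,0.003,0]],[-0.2,[0.078,0.0235,-0.008],[-0.006,0.003,0]],[-0.2,[0.078,0.0235,-0.008],[-0.006,0.003,0]],[-0.2,[0.078,0.0235,-0.008],[-0.006,0.003,0]],[-0.2,[0.078,0.0235,-0.008],[-0.006,0.003,0]],[-0.2,[0.078,0.0235,-0.008],[-0.006,0.003,0]]]}}

```text
time: 31.87
tool_pos: [0.5436, -0.1408, 0.3306]
tool_rot: [3.141, 0.0, 0.8]
contact_force: [-0.8, 0.2, 0.0]
opening: 0.0369
```

```bash
python3 snap.py w28; cat > chk.py <<'E'
from fitarm import *
import sys
H=np.array([.6123,-.0602,.130]);A=axes(np.radians(-1.68))
d=pickle.load(open(sys.argv[1]+".pkl","rb"));P=pts(d).reshape(-1,3);P=P[np.isfinite(P).all(1)];l=(P-H)@A
rr=np.hypot(l[:,0],l[:,1])
m=((rr>.024)&(rr<.030))|((abs(l[:,1])<.007)&(l[:,0]<-.035)&(l[:,0]>-.07))|(np.hypot(l[:,0]+.095,l[:,1])<.012)
m&=(l[:,2]>.02)&(l[:,2]<.045)
q=l[m]
for a,b in ((.0,.03),(-.03,0),(-.07,-.035),(-.107,-.083)):
    k=(q[:,0]>a)&(q[:,0]<b); print(a,b,k.sum(),np.median(q[k,2]).round(4) if k.any() else None)
c,*_=np.linalg.lstsq(np.c_[q,][:,:2].tolist() and np.c_[q[:,:2],np.ones(len(q))],q[:,2],rcond=None); print("plane",c.round(4),"tilt deg",np.degrees(c[:2]).round(2))
k=(np.hypot(l[:,0]+.095,l[:,1])<.02)&(l[:,2]>.02)&(l[:,2]<.045)
if k.any(): print("foot y range",np.percentile(l[k,1],[2,98]).round(4),"x",np.percentile(l[k,0],[2,98]).round(4))
crop(d,210,420,0,200,3,"pics/chk.png")
E
python3 chk.py w28
```

```text
31.8667 [ 0.5436 -0.1408  0.3306] [3.1411e+00 1.0000e-04 8.0000e-01] q [-0.39   0.357  1.219 -0.     1.565  0.381] v 0.012 F [-0.8  0.2  0. ] op 0.0369
0.0 0.03 451 0.0351
-0.03 0 354 0.0328
-0.07 -0.035 307 0.0304
-0.107 -0.083 235 0.0276
plane [ 0.0647 -0.0046  0.0338] tilt deg [ 3.71 -0.27]
foot y range [-0.0186  0.0183] x [-0.1092 -0.0767]
```

View pics/chk.png

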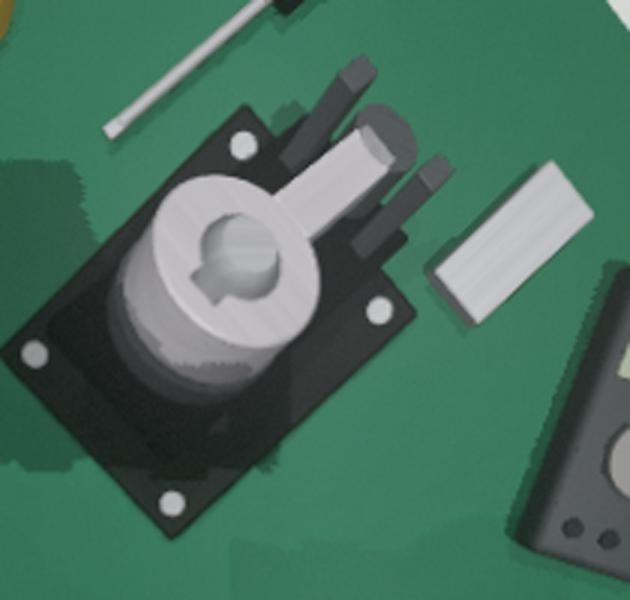

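```bash
python3 - <<'E'
from tgt import *
b=[-.051,0,.0038]
s=status.observe()
plan(s,tcp(.10,b)-[.09,0,-.05],M)
E
```

```text
shift [0.108, -0.0008, 0.0866] rot [0.2177, -0.4936, 0.8093] rows>= 7.8
```

Emit:
{"name": "jog_arm", "arguments": {"series": [[0.2,[0.108,-0.001,0.04],[0.218,-0.494,0.809]],[0.2,[0.108,-0.001,0.04],[0.218,-0.494,0.809]],[0.2,[0.108,-0.001,0.04],[0.218,-0.494,0.809]],[0.2,[0.108,-0.001,0.04],[0.218,-0.494,0.809]],[0.2,[0.108,-0.001,0.06],[0.218,-0.494,0.809]],[0.2,[0.108,-0.001,0.08],[0.218,-0.494,0.809]],[0.2,[0.108,-0.001,0.0866],[0.218,-0.494,0.809]],[0.2,[0.108,-0.001,0.0866],[0.218,-0.494,0.809]],[0.2,[0.108,-0.001,0.0866],[0.218,-0.494,0.809]],[0.2,[0.108,-0.001,0.0866],[0.218,-0.494,0.809]]]}}

```text
time: 32.75
tool_pos: [0.6189, -0.0634, 0.2435]
tool_rot: [-3.14, 0.523, -0.027]
contact_force: [0.0, -0.6, 0.9]
opening: 0.055
```

```bash
python3 snap.py w29; python3 - <<'E'
from tgt import *
b=[-.051,0,.0038]
s=status.observe()
plan(s,tcp(.062,b),M)
E
python3 chk.py w29
```

```text
32.75 [ 0.6189 -0.0634  0.2435] [-3.1401  0.5233 -0.0266] q [-0.185  0.895  0.607 -0.093  2.155  1.381] v 0.056 F [ 0.  -0.6  0.9] op 0.055
shift [0.1026, -0.0024, 0.0371] rot [0.0004, -0.0024, 0.0029] rows>= 2.6
0.0 0.03 827 0.0354
-0.03 0 957 0.0331
-0.07 -0.035 1023 0.0307
-0.107 -0.083 1008 0.0278
plane [ 0.0676 -0.003   0.0343] tilt deg [ 3.88 -0.17]
foot y range [-0.0184  0.0184] x [-0.1065 -0.0768]
```

View pics/w29.png

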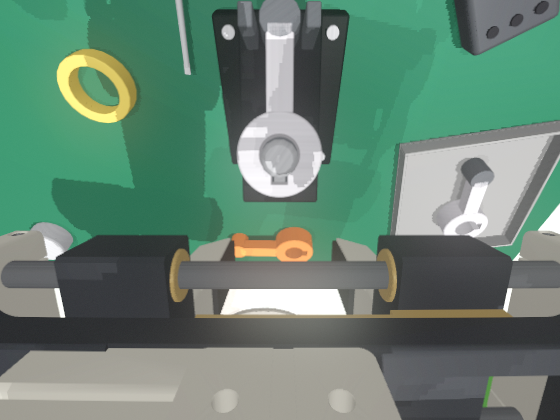

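Emit:
{"name": "jog_arm", "arguments": {"series": [[0.2,[0.02,-0.0005,0.006],[0,-0.002,0.003]],[0.2,[0.045,-0.001,0.012],[0,-0.002,0.003]],[0.2,[0.07,-0.002,0.02],[0,-0.002,0.003]],[0.2,[0.09,-0.0024,0.028],[0,-0.002,0.003]],[0.2,[0.1026,-0.0024,0.037],[0,-0.002,0.003]],[0.2,[0.1026,-0.0024,0.047],[0,-0.002,0.003]],[0.2,[0.1026,-0.0024,0.057],[0,-0.002,0.003]],[0.2,[0.1026,-0.0024,0.067],[0,-0.002,0.003]],[0.2,[0.1026,-0.0024,0.077],[0,-0.002,0.003]],[0.2,[0.1026,-0.0024,0.086],[0,-0.002,0.003]],[0.2,[0.1026,-0.0024,0.092],[0,-0.002,0.003]],[0.2,[0.1026,-0.0024,0.092],[0,-0.002,0.003]]]}}

```text
time: 33.8
tool_pos: [0.6611, -0.0611, 0.1149]
tool_rot: [3.141, 0.523, -0.029]
contact_force: [-0.0, 0.1, -0.0]
opening: 0.0551
```

```bash
python3 snap.py w30; python3 - <<'E'
from tgt import *
b=[-.051,0,.0038]
s=status.observe()
plan(s,tcp(.0,b),M)
E
```

```text
33.8 [ 0.6611 -0.0611  0.1149] [ 3.1409  0.5235 -0.0293] q [-0.173  1.071  0.577 -0.08   2.012  1.412] v 0.061 F [-0.   0.1 -0. ] op 0.0551
shift [0.001, 0.0004, 0.0082] rot [0.0008, -0.0008, -0.0004] rows>= 0.2
```

Emit:
{"name": "jog_arm", "arguments": {"series": [[0.2,[0.001,0.0003,0.004],[0.0008,0,0]],[0.2,[0.001,0.0003,0.008],[0.0008,0,0]],[0.2,[0.001,0.0003,0.008],[0.0008,0,0]],[-1,[0.001,0.0003,0.008],[0.0008,0,0]],[-1,[0.001,0.0003,0.008],[0.0008,0,0]],[-1,[0.001,0.0003,0.008],[0.0008,0,0]],[-1,[0.001,0.0003,0.008],[0.0008,0,0]],[-1,[0.001,0.0003,0.008],[0.0008,0,0]],[-1,[0.001,0.0003,0.008],[0.0008,0,0]],[-1,[0.001,0.0003,0.008],[0.0008,0,0]],[-1,[0.001,0.0003,0.008],[0.0008,0,0]]], "squeeze": 40}}

```text
time: 34.77
tool_pos: [0.6586, -0.0614, 0.1061]
tool_rot: [3.141, 0.525, -0.032]
contact_force: [0.2, 0.3, -0.3]
opening: 0.0197
```

```bash
python3 snap.py w31; python3 - <<'E'
from tgt import *
s=status.observe(); print(s["torque"])
M0=Rt(s);p0=s["tool_pos"]
th=.066
def arm(x,z,th):
    c,sn=np.cos(th),np.sin(th); T=np.eye(4); T[:3,:3]=A@np.array([[c,0,-sn],[0,1,0],[sn,0,c]]); T[:3,3]=H+A@[x,0,z]; return T
T0=np.eye(4);T0[:3,:3]=M0;T0[:3,3]=p0
for x in (.0006,-.0005,-.0015,-.002):
    Tn=arm(x,.0003,0)@np.linalg.inv(arm(.0006,.0020,th))@T0
    D=np.linalg.inv(T0)@Tn; print(x,D[:3,3].round(4),R.from_matrix(D[:3,:3]).as_rotvec().round(4))
E
```

```text
34.7667 [ 0.6586 -0.0614  0.1061] [ 3.141   0.5253 -0.0315] q [-0.174  1.07   0.601 -0.079  1.99   1.415] v 0.002 F [ 0.2  0.3 -0.3] op 0.0197
[-0.02448446 -0.30928272  0.1019817 ]
0.0006 [-0.0001 -0.     -0.0018] [ 0.0001  0.066  -0.    ]
-0.0005 [ 0.001  -0.     -0.0018] [ 0.0001  0.066  -0.    ]
-0.0015 [ 0.002  -0.     -0.0018] [ 0.0001  0.066  -0.    ]
-0.002 [ 0.0025 -0.     -0.0018] [ 0.0001  0.066  -0.    ]
```

Emit:
{"name": "jog_arm", "arguments": {"series": [[-1,[0,0,-0.0005],[0,0.016,0]],[-1,[0,0,-0.001],[0,0.033,0]],[-1,[0.0005,0,-0.0015],[0,0.05,0]],[-1,[0.001,0,-0.0018],[0,0.066,0]],[-1,[0.001,0,-0.0018],[0,0.066,0]]]}}

```text
time: 35.23
tool_pos: [0.6602, -0.0614, 0.1073]
tool_rot: [3.141, 0.458, -0.031]
contact_force: [0.5, 0.4, -3.7]
opening: 0.0196
```

Emit:
{"name": "jog_arm", "arguments": {"series": [[-1,[0.0005,0,0],[0,0,0]],[-1,[0.001,0,0],[0,0,0]],[-1,[0.001,0,0],[0,0,0]]]}}

```text
time: 35.48
tool_pos: [0.6605, -0.0614, 0.1066]
tool_rot: [3.141, 0.462, -0.032]
contact_force: [-4.7, -0.1, -0.2]
opening: 0.0196
```

```bash
python3 snap.py w32; python3 chk.py w32; python3 -c "
from cell import status; print(status.observe()['torque'])"
```

```text
35.4833 [ 0.6605 -0.0614  0.1066] [ 3.1412  0.4619 -0.0316] q [-0.177  1.02   0.685 -0.069  1.894  1.419] v 0.003 F [-4.7 -0.1 -0.2] op 0.0196
0.0 0.03 0 None
-0.03 0 0 None
-0.07 -0.035 1194 0.0323
-0.107 -0.083 2203 0.032
plane [ 0.0066 -0.0035  0.0326] tilt deg [ 0.38 -0.2 ]
foot y range [-0.0184  0.0186] x [-0.11   -0.0769]
[ 0.01840934  0.37240227 -0.00818032]
```

Emit:
{"name": "jog_arm", "arguments": {"series": [[-1,[0,0,0.0005],[0,0,0]],[-1,[0,0,0.0005],[0,0,0]]]}}

```text
time: 35.7
tool_pos: [0.6606, -0.0614, 0.1065]
tool_rot: [3.141, 0.46, -0.032]
contact_force: [-5.0, -0.4, 1.9]
opening: 0.0195
```

Emit:
{"name": "jog_arm", "arguments": {"series": [[-1,[0,0,0.0005],[0,0.004,0]],[-1,[0,0,0.0005],[0,0.004,0]]]}}

```text
time: 35.87
tool_pos: [0.6608, -0.0615, 0.1066]
tool_rot: [3.141, 0.455, -0.032]
contact_force: [-2.9, 0.4, 4.1]
opening: 0.02
```

```bash
python3 snap.py w33; python3 chk.py w33; python3 -c "
from cell import status; print(status.observe()['torque'])"
```

```text
35.8667 [ 0.6608 -0.0615  0.1066] [ 3.1408  0.4545 -0.0316] q [-0.177  1.014  0.694 -0.068  1.883  1.419] v 0.005 F [-2.9  0.4  4.1] op 0.02
0.0 0.03 0 None
-0.03 0 0 None
-0.07 -0.035 1204 0.0323
-0.107 -0.083 2203 0.0322
plane [0.0038 0.0005 0.0325] tilt deg [0.22 0.03]
foot y range [-0.0184  0.0186] x [-0.1101 -0.0768]
[ 0.11874432  0.74662358 -0.01925064]
```

Emit:
{"name": "jog_arm", "arguments": {"series": [[-0.55,[0,0,0],[0,0,0]],[-0.4,[0,0,0],[0,0,0]],[-0.3,[0,0,0],[0,0,0]],[-0.2,[0,0,0],[0,0,0]],[-0.2,[0,0,0],[0,0,0]]]}}

```text
time: 36.33
tool_pos: [0.6609, -0.0615, 0.1055]
tool_rot: [3.141, 0.455, -0.031]
contact_force: [0.0, -1.1, 1.1]
opening: 0.036
```

```bash
python3 snap.py w34; python3 chk.py w34
```

```text
36.3333 [ 0.6609 -0.0615  0.1055] [ 3.1411  0.455  -0.0314] q [-0.177  1.016  0.694 -0.068  1.882  1.419] v 0.004 F [ 0.  -1.1  1.1] op 0.036
0.0 0.03 0 None
-0.03 0 0 None
-0.07 -0.035 1214 0.0322
-0.107 -0.083 2215 0.032
plane [ 0.0058 -0.0036  0.0325] tilt deg [ 0.33 -0.21]
foot y range [-0.0184  0.0186] x [-0.1099 -0.0769]
```

Emit:
{"name": "jog_arm", "arguments": {"series": [[-0.2,[0,0,-0.002],[0,0,0]],[-0.2,[0,0,-0.008],[0,0,0]],[-0.2,[0,0,-0.018],[0,0,0]],[-0.2,[0,0,-0.028],[0,0,0]],[-0.2,[0,0,-0.04],[0,0,0]],[-0.2,[0,0,-0.05],[0,0,0]],[-0.2,[0,0,-0.06],[0,0,0]],[-0.2,[0,0,-0.07],[0,0,0]],[-0.2,[-0.01,0,-0.08],[0,0,0]],[-0.2,[-0.04,0,-0.095],[0,0,0]],[-0.2,[-0.07,0,-0.11],[0,0,0]],[-0.2,[-0.1,0,-0.12],[0,0,0]]]}}

```text
time: 37.38
tool_pos: [0.6227, -0.0602, 0.2591]
tool_rot: [3.141, 0.455, -0.032]
contact_force: [0.8, -0.8, 0.2]
opening: 0.0366
```

```bash
python3 snap.py w35; python3 chk.py w35;python3 - <<'E'
from h import *
from cell import status
s=status.observe()
plan(s,[.47,-.08,.36],tool(0))
E
```

```text
37.3833 [ 0.6227 -0.0602  0.2591] [ 3.1409  0.4546 -0.0315] q [-0.184  0.846  0.638 -0.079  2.106  1.393] v 1.017 F [ 0.8 -0.8  0.2] op 0.0366
0.0 0.03 730 0.0325
-0.03 0 795 0.0323
-0.07 -0.035 832 0.0322
-0.107 -0.083 825 0.0319
plane [ 0.0048 -0.0004  0.0324] tilt deg [ 0.28 -0.02]
foot y range [-0.0184  0.0184] x [-0.1089 -0.0768]
shift [-0.1758, 0.0248, -0.0199] rot [-0.0052, 0.4497, -0.0314] rows>= 4.3
```

View pics/w35.png

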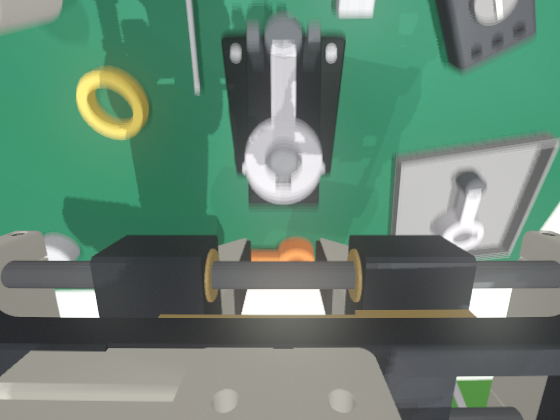

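Now flush: hub top at 32.4 mm, tilt 0.3°. I'll back off and take one last check.

Emit:
{"name": "jog_arm", "arguments": {"series": [[-0.2,[-0.176,0.025,-0.02],[-0.005,0.45,-0.031]],[-0.2,[-0.176,0.025,-0.02],[-0.005,0.45,-0.031]],[-0.2,[-0.176,0.025,-0.02],[-0.005,0.45,-0.031]],[-0.2,[-0.176,0.025,-0.02],[-0.005,0.45,-0.031]],[-0.2,[-0.176,0.025,-0.02],[-0.005,0.45,-0.031]],[-0.2,[-0.176,0.025,-0.02],[-0.005,0.45,-0.031]],[-0.2,[-0.176,0.025,-0.02],[-0.005,0.45,-0.031]],[-0.2,[-0.176,0.025,-0.02],[-0.005,0.45,-0.031]],[-0.2,[-0.176,0.025,-0.02],[-0.005,0.45,-0.031]]]}}

```text
time: 38.18
tool_pos: [0.4743, -0.0804, 0.3521]
tool_rot: [-3.139, 0.007, 0.0]
contact_force: [-0.3, -0.7, -0.7]
opening: 0.0369
```

```bash
python3 snap.py w36; python3 chk.py w36; python3 snap.py t36 top; python3 snap.py s36 scene; python3 - <<'E'
from fitarm import *
e=pickle.load(open("s36.pkl","rb"));P=pts(e).reshape(-1,3);P=P[np.isfinite(P).all(1)]
p=fitarm(P-[0,0,.004],.463,-.331,np.radians(188.8))
o=pickle.load(open("scene0.pkl","rb"))
cv2.imwrite("pics/dif2.png",cv2.absdiff(e["img"],o["img"]))
E
```

```text
38.1833 [ 0.4743 -0.0804  0.3521] [-3.1393e+00  6.9000e-03  1.0000e-04] q [-0.327  0.195  1.384 -0.     1.57   1.243] v 0.028 F [-0.3 -0.7 -0.7] op 0.0369
0.0 0.03 439 0.0322
-0.03 0 334 0.0321
-0.07 -0.035 293 0.0319
-0.107 -0.083 0 None
plane [-0.006  -0.0122  0.0318] tilt deg [-0.34 -0.7 ]
foot y range [-0.0149  0.0182] x [-0.088  -0.0759]
38.2333 [ 0.4744 -0.0804  0.3516] [-3.139e+00  7.800e-03  3.000e-04] q [-0.327  0.196  1.383 -0.     1.57   1.243] v 0.014 F [ 0.2 -0.5 -0.6] op 0.0371
38.2833 [ 0.4745 -0.0804  0.3514] [-3.1389e+00  8.2000e-03  4.0000e-04] q [-0.327  0.196  1.383 -0.     1.57   1.243] v 0.004 F [ 0.8 -0.4 -0.5] op 0.037
462 [ 0.4641 -0.3317  0.    ] 187.54 rms 0.0016
```

View pics/dif2.png

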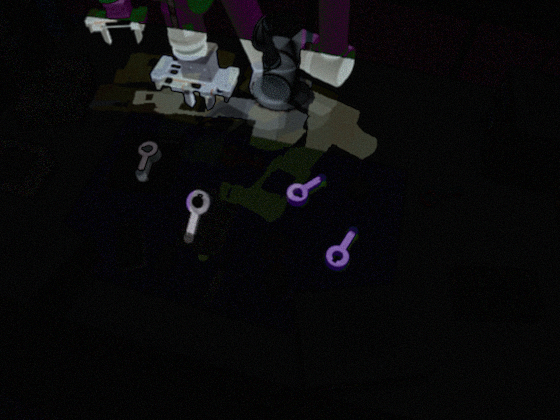

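View pics/w36.png

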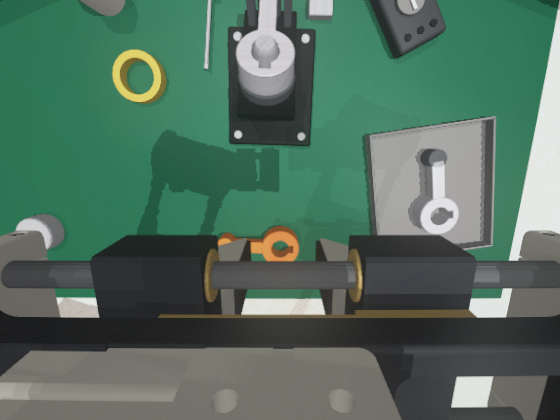

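Only the two arms have moved. The good one is home and flush at (265, 60) px, and the bad one lies flat in the tray at (437, 190) px.

```bash
python3 -c "
from cell import job; print(job.hand_in())"
```

```text
the job is handed in; nothing more can be done
None
```

The job is done and handed in at about 38 s.

- **Quarter-turn arm:** I tried it first. It stopped on the key with its underside about 20 mm up, and I held it there for a little over 1 s at about 7 N. I then laid it flat in the grey tray and let go. The last scene fit shows it flat on the tray floor, near the middle.
- **Opposite-keyway arm:** it slid past the key without resistance to the flange, with its foot between the fork posts.
    - **First release:** it tipped about 3.8°, because its weight overhangs the flange and the bore has play.
    - **Fix:** I re-gripped it, took up the play against the shaft, seated it flat with a few newtons and let go again.
    - **Final checks:** the hub top reads 32.2–32.4 mm above the flange (32 mm nominal) and the tilt is about 0.3°. The final far view gave up to 0.7°, but it did not show the foot.

**Bench:** comparing before and after scene pictures, only the two arms moved. The orange and yellow look-alikes were not touched, and the gripper was clear of everything at hand-in.

**Disagreement:** the task says the shaft leans roughly to the robot's left. All three cameras put the lean straight ahead of the robot (about -1.7°), and I worked to that.

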